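# Pin the column-stand carriage to its clevis

### The arm

A 6-joint arm with a two-finger parallel gripper is mounted at the origin on the work surface. World frame = base frame: x ahead of the robot, y to its left, z up, the work surface at z = 0. Lengths are in m, angles in rad, forces in N, time in s.
With the tool pointing down it reaches from about 0.325 to 0.875 m from the base axis. Payload 4.4 kg.
Tool frame: the origin (TCP) lies midway between the tips of the shut fingers; the grasp point (between the pads) lies 19 mm behind it; z points along the fingers, y is the direction in which the jaws open and shut (so a half turn about z gives the same grasp; the last joint's range is limited). The gripper opens to 85 mm and grips with 20 to 120 N. Pads are 22 mm wide; open, the fingers measure 114 mm over their backs; the gripper's body (76 mm by 85 mm) begins 54 mm behind the grasp point. The pads swing forward as they close: fully open they stand 13 mm farther back than shut.
Start: joints at [1.165, 0.207, 1.542, -0, 1.393, -0.15], TCP at [0.145, 0.556, 0.195] pointing down, gripper open.
Joint ranges: [-2.73, 2.73], [-0.86, 2.22], [0.23, 2.46], [-1.11, 4.25], [0.08, 2.63], [-2.82, 2.82]. Speed limits (rad/s): [2.79, 2.79, 3.14, 3.14, 3.14, 3.14].

### API

Orientations are given as a unit quaternion [x, y, z, w].
In Python, from bench import arm, imaging, ticket gives the robot as it stands. The module is installed in compiled form; this text tells all that it offers.
- The arm moves only by the tool move_arm, never from a script. Its argument "rows" is text: rows parted by semicolons, each of 7 numbers parted by spaces: the turn, a rotation vector about the tool's x, y, z in rad, then the shift along the tool's x, y, z in cm, then the opening, from -1 (shut) to 1 (fully open), so that 0 is half open. A call has exactly 10 rows; each row is the pose to reach, as a shift and turn from the pose measured when the call began, along the tool's axes at that moment; what a row does not reach only later rows make up. A row lasts 1/12 s, in which the tool goes at most 41.7 mm and 7.16 degrees, less where a joint would pass 70% of its speed; a pose out of reach is approached as far as the arm can. A call with a gripper value outside its range is refused whole. The fingers move at their own pace and stop on an object; "force" is the grip in N (left out, the last holds). Time passes only in rows, so rows that repeat a pose let the fingers close, or fill a call up. It gives the time, the measured TCP pose, the force and the opening at its end, in the units of the state.
- arm.sense(): the state, without advancing time (a new reading comes with each control period).
- imaging.read_camera(name): name is "scene" or "top"; returns the picture (480x640x3 uint8, red, green, blue); there is no depth.
- imaging.camera_info(name): a dict with "fx", "fy", "cx", "cy" (pixels), "rvec" (rotation vector, rad) and "tvec" (3), from world to camera coordinates, as OpenCV has them. Camera axes: x right, y down, z forward; pixel columns grow to the right and rows downward; lengths in m; the calibration is good to about 2 mm. A picture is of the moment at which its call begins. camera_info takes no time and is no camera call.
- ticket.hand_in(): hands the job in, once; it reports no verdict.
The state is a dict: "t": time; "qpos": joint angles; "joint_vel": joint speeds; "joint_efforts": joint torques, N m; "ee_pos": TCP position; "tool_rot": TCP orientation; "ft_force": force on the tool from outside, world axes, zero at the start; "wrist_torque": the same for the moment, N m; "grip_width": finger opening in m.
Only numpy, scipy, OpenCV 4.12 (cv2) and the standard library are available. Lean on these libraries where they do the work, as an engineer would, in place of code of your own. Each camera call takes 0.05 s, during which the arm holds its last target.

### The job

Lock the sliding carriage of the column stand with the headed pin from the white rack: first stand the pin in the hole of the stand's upper ear so that it rests on the steel bar, and let go. Then slide the carriage gently towards the ear by its black post until the bar's hole comes under the pin and the pin drops in, and stop as soon as you feel it catch. Finally press the pin fully home, its head flat on the ear, without forcing anything, and leave the plain rod, the beaker, the bottle and the screwdriver where they are.

Things in the scene. Friction and masses are not known exactly. Their poses are not given: they have to be found in the camera images.
- stand: Fixed stand foot: dark steel base plate 80 x 300 x 12 mm, from y=-225 to +75 mm of its own frame, with an aluminium clevis. Origin on the table under the clevis hole, z up; the carriage is to be slid to its +y. Lower block 36 x 36 mm, z 12 to 40 mm; upper ear 36 x 36 mm, z 50 to 66 mm, on a web at x 18 to 30 mm. Vertical hole at x=y=0: 13.3 mm wide in the ear, 14.5 mm in the block.
- ear_hole (a point): Centre of the mouth of the clevis hole, on top of the upper ear, 66 mm above the table; axes as the stand's. The headed pin's tip is 17 mm below this point when it rests on the bar, about 28 to 36 mm below once it has dropped through the bar onto the spring ball, 42 mm below when fully home.
- bar_gap (a point): Point on the clevis hole's axis midway in the gap between ear and lower block, 45 mm above the table; fixed to the stand, axes as its. Here runs a flat steel bar along y, 28 mm wide, z 41 to 49 mm, fixed to the carriage. It has one hole, 13.5 mm wide, at x=0; all else of it blocks the clevis hole. At the start its hole is 12 to 72 mm short of the axis, on the -y side.
- ball (a point): Spring ball in the wall of the lower block's hole (+y side), 31 mm above the table, 8 mm off the axis, 4 mm in radius; fixed point on the stand, axes as the stand's. It holds back the falling pin; about 3 to 10 N down on the pin's head pushes the pin past it, and the ball then grips the pin.
- post_top (a point): Centre of the top of the carriage's black post, 123 mm above the table; axes as the stand's. Post 18 x 18 mm, sides along x and y, 75 mm tall on the grey carriage block (56 x 50 mm, top at z=48 mm). It slides along the stand's y only, with 2.5 N friction, and stays where left. See bar_mid for the bar's hole.
- bar_mid (a point): Point moving with the carriage, 125 mm in +y from the post's axis, 45 mm above the table; axes as the stand's. The bar's hole would be here at the middle setting, but the bar has been screwed in or out by up to 20 mm along y, not reported: the hole is somewhere within 20 mm of this point. The carriage can overrun, but stops dead once the pin has dropped into the bar.
- pin: Headed steel locking pin standing in the rack: shank 12 mm thick, 42 mm long, with the last 2.5 mm tapering to 9 mm at the tip; above it a round head 20 mm across, 28 mm tall. Total 70 mm, about 80 g. Origin at the centre of the tip's end face; z along the pin towards the head.
- rack: Fixed white block 165 x 50 x 45 mm with three holes, 30 mm deep, in a row along its own x, 55 mm apart. Origin at the centre of the underside. The pin and the rod stand in its two outer holes, tips 15 mm above the table; either may be at either end.
- rod: Plain steel rod without a head, 12 mm thick, 75 mm long, standing in the rack. Origin at its lower end. Not needed: leave alone.
- beaker: Open glass beaker, 72 mm across, 90 mm tall; origin under its centre. Leave alone.
- flask: Amber bottle with black cap, 60 mm across, 130 mm tall; origin under its centre. Leave alone.
- driver: Yellow-handled screwdriver lying flat; origin under its middle, x along it. Leave alone.
Things that resemble listed ones, but are neither listed nor needed, are in the scene too. What is shaped like the pin but orange or pink is not meant.

How it is judged:
On the way, in this order (a step that is already met when the one before it is completed fails the run):
1. the pin stands in the upper ear, resting on the bar, let go (horizontal distance between pin and ear_hole below 0.004 m and angle between the z axis of pin and the z axis of ear_hole, either way round below 0.12 rad and z of pin in the frame of ear_hole between -0.0215 and -0.012 m and linear speed of pin below 0.02 m/s and contact force between the fingers and pin below 0.1 N), for 0.2 s.
2. the pin has dropped through the bar (horizontal distance between pin and ear_hole below 0.004 m and angle between the z axis of pin and the z axis of ear_hole, either way round below 0.12 rad and z of pin in the frame of ear_hole below -0.025 m).
At the end, for the whole second after the job is handed in: The headed pin stands at rest through ear, bar and lower block: upright (within 0.12 rad), within 4 mm of the ear hole's axis, its tip at least 40 mm below the top of the ear (head within 2 mm of the ear) (horizontal distance between pin and ear_hole below 0.004 m and angle between the z axis of pin and the z axis of ear_hole, either way round below 0.12 rad and z of pin in the frame of ear_hole below -0.04 m and linear speed of pin below 0.01 m/s); the robot touches nothing.
It fails at once if the pin is forced: more than 20 N between the pin and the stand (ear, bar and all) before its head is down on the ear, or more than 45 N then ((contact force between pin and stand above 20 N and z of pin in the frame of ear_hole above -0.0395 m) or contact force between pin and stand above 45 N).
It fails at once if a bystander is moved by more than 25 mm or the rod by more than 10 mm (distance of rod from where it was at the start of the episode above 0.01 m or distance of any of beaker, flask, driver from where it was at the start of the episode above 0.025 m).
It also fails if it takes over 69 s, if anything falls off the work surface, if the arm or the gripper's body presses on something with over 40 N, if the wrist force passes 120 N, or if a joint passes its speed limit or range.

## Working session

There is one attempt and no reset: what is moved stays moved. The work goes in short steps, Python scripts to look and compute and a tool call to move; the robot and the scene stay as the last step left them, time stands still between calls to the robot, and variables do not carry over. Pictures are saved under pics/ and viewed, and the job is handed in when it is done.

Besides the shell and the picture viewer there is one more tool, called after "Emit:" as name(argument=value, ...) on one line, values as JSON. move_arm: Moves the arm, as the interface text tells. Its arguments: {"type":"object","properties":{"rows":{"type":"string"},"force":{"type":"number"}},"required":["rows"]}

```bash
mkdir -p pics; python3 - <<'E'
from bench import arm, imaging
import cv2
print(arm.sense())
for n in("scene","top"):
    im=imaging.read_camera(n); cv2.imwrite(f"pics/{n}0.png",im[:,:,::-1]); print(n,imaging.camera_info(n))
E
```

```text
{'t': 0.0, 'qpos': array([ 1.16447881e+00,  2.07410252e-01,  1.54299543e+00,  3.68883872e-06,
        1.39350292e+00, -1.50525635e-01]), 'joint_vel': array([ 0.00127552, -0.00060333, -0.00078325, -0.00114706,  0.00059052,
        0.00034409]), 'joint_efforts': array([ 8.39761869e-04, -3.83060789e+01, -2.91588879e+01, -1.25827564e-04,
        1.06296362e-02,  2.23046942e-05]), 'ee_pos': array([0.14516253, 0.55548768, 0.19401174]), 'tool_rot': array([ 1.27547791e-01,  9.91831750e-01, -1.11287822e-03, -3.19999794e-04]), 'ft_force': array([ 1.16480244,  0.09364726, -0.24233128]), 'wrist_torque': array([-0.03383112, -0.00083552, -0.02572106]), 'grip_width': 0.08527488580687564}
scene {'fx': 435.0663041677703, 'fy': 435.0663041677703, 'cx': 318.75278551929404, 'cy': 240.26037461041884, 'rvec': array([ 1.31484833,  2.06166029, -1.03436129]), 'tvec': array([ 0.16217297, -0.23789134,  1.16796605])}
top {'fx': 440.5242883684526, 'fy': 440.5242883684526, 'cx': 327.14045751466426, 'cy': 236.54673057758043, 'rvec': array([ 1.95377825, -2.28227904,  0.23437477]), 'tvec': array([0.14743522, 0.57273592, 0.75018943])}
```

View pics/scene0.png

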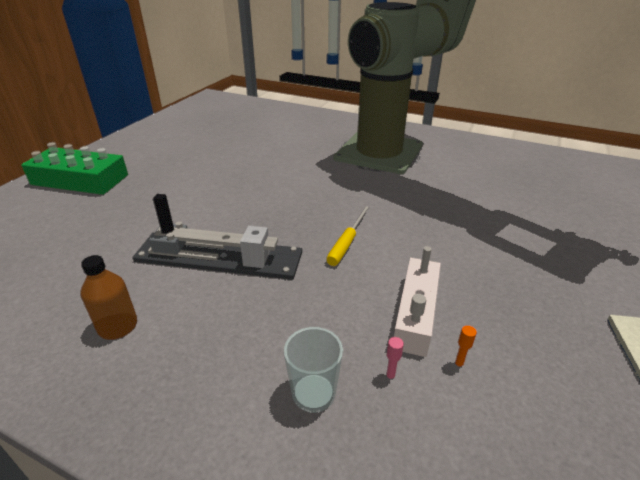

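View pics/top0.png

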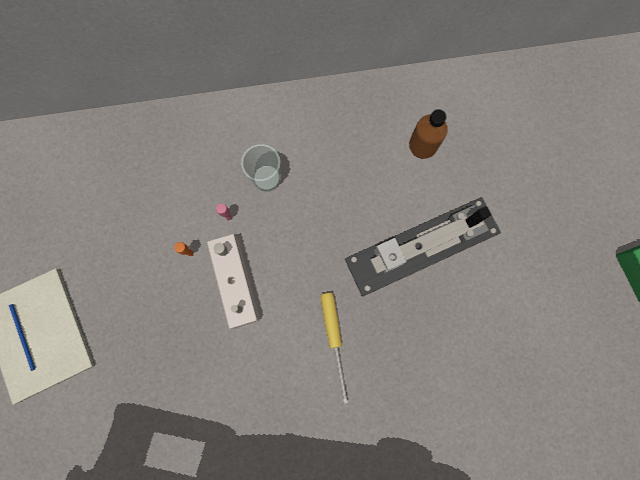

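Scene: the headed pin is in the rack near scene (418,305) / top (221,249). The rod is at scene (426,258) / top (237,309). The orange (467,345) and pink (395,357) lookalikes stand on the table. The stand is at top (423,246), with the ear at (390,254) and the post at (478,216). I'll confirm these with enlarged crops.

```bash
cat > h.py <<'E'
import numpy as np, cv2
from bench import imaging
I={n:imaging.camera_info(n) for n in("scene","top")}
def KRt(n):
    i=I[n];K=np.array([[i['fx'],0,i['cx']],[0,i['fy'],i['cy']],[0,0,1]]);return K,cv2.Rodrigues(i['rvec'])[0],i['tvec']
def ray(n,p):
    K,R,t=KRt(n);d=R.T@np.linalg.solve(K,[p[0],p[1],1]);return -R.T@t,d
def onz(n,p,z):
    c,d=ray(n,p);return c+d*(z-c[2])/d[2]
def proj(n,P):
    K,R,t=KRt(n);q=K@(R@np.asarray(P,float)+t);return q[:2]/q[2]
def tri(ps,pt):
    A=[];b=[]
    for n,p in(("scene",ps),("top",pt)):
        c,d=ray(n,p);d/=np.linalg.norm(d);M=np.eye(3)-np.outer(d,d);A.append(M);b.append(M@c)
    return np.linalg.lstsq(np.vstack(A),np.hstack(b),rcond=None)[0]
E
python3 - <<'E'
from h import *
t=cv2.imread("pics/top0.png");s=cv2.imread("pics/scene0.png")
c=lambda im,x,y,w,h,k:cv2.resize(im[y:y+h,x:x+w],None,fx=k,fy=k,interpolation=cv2.INTER_CUBIC)
cv2.imwrite("pics/c_top_stand.png",c(t,340,190,165,110,4.8))
cv2.imwrite("pics/c_top_rack.png",c(t,165,190,110,145,4))
cv2.imwrite("pics/c_sc_stand.png",c(s,130,185,180,95,4.4))
cv2.imwrite("pics/c_sc_rack.png",c(s,370,235,120,150,4))
for n in I:
  K,R,tt=KRt(n);print(n,-R.T@tt)
E
```

```text
scene [1.04603865 0.30811519 0.50784371]
top [0.42930668 0.08522923 0.84910512]
```

View pics/c_top_stand.png

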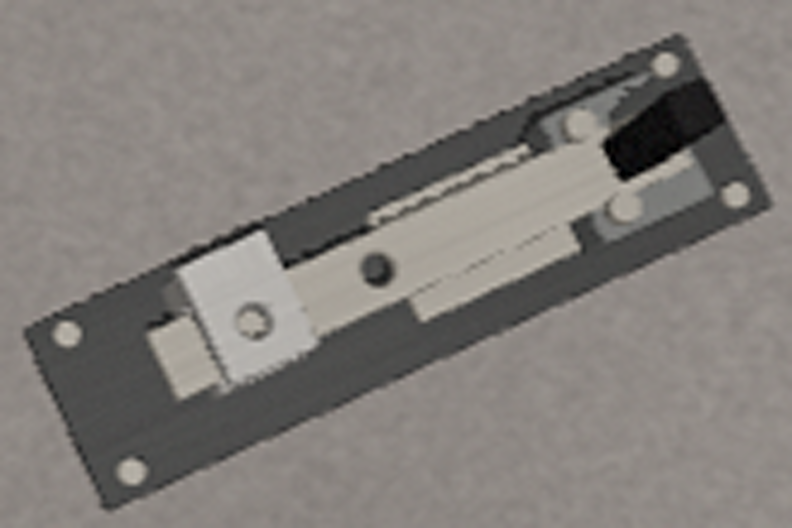

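View pics/c_top_rack.png

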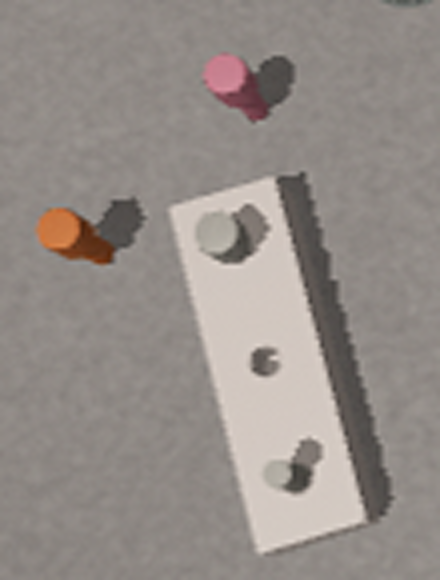

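View pics/c_sc_stand.png

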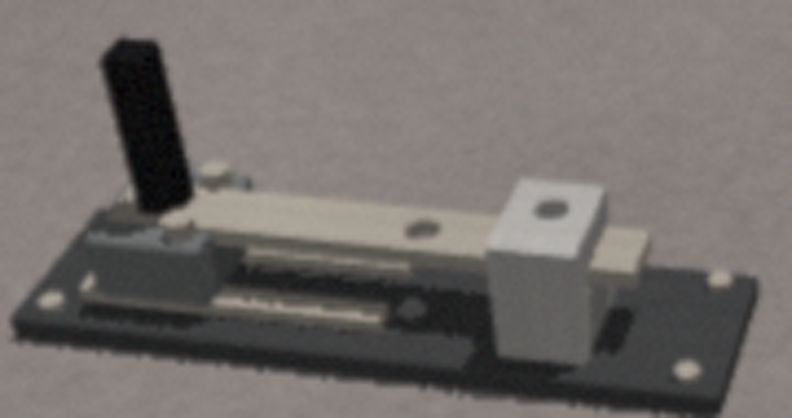

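View pics/c_sc_rack.png

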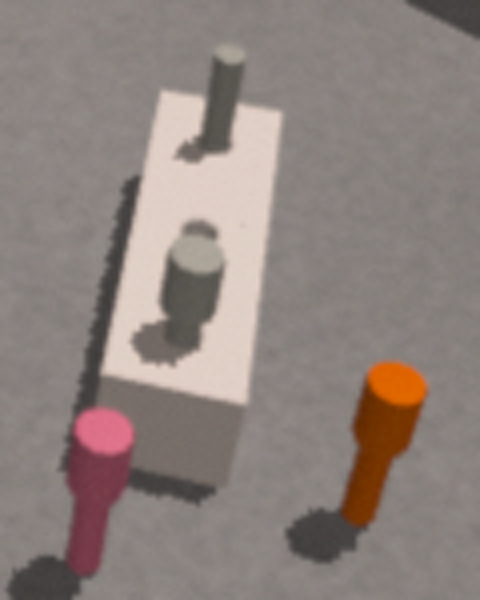

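Crops confirm it. The grey headed pin is at the rack end nearest the pink one, with its head top at top ≈(219,248) and scene ≈(419,298). The bare rod is at the other end, and the coloured lookalikes stand on the table. Bar hole: top (418,246), scene (226,237). Ear hole: top (392.5,257), scene (255,232). Measuring now.

```bash
python3 - <<'E'
from h import *
np.set_printoptions(precision=4,suppress=True)
f=lambda p,o,k:((p[0]+.5)/k-.5+o[0],(p[1]+.5)/k-.5+o[1])
T=lambda p:f(p,(340,190),4.8); S=lambda p:f(p,(130,185),4.4)
R=lambda p:f(p,(165,190),4); Q=lambda p:f(p,(370,235),4)
print("base",*[onz("top",T(p),.012) for p in[(25,330),(682,33),(772,205),(107,510)]],sep="\n")
print("base sc",*[onz("scene",S(p),.012) for p in[(757,280),(718,400),(15,322)]],sep="\n")
print("bolts",*[onz("top",T(p),.014) for p in[(67,333),(665,64),(735,194),(131,472)]],sep="\n")
print("ear corners",*[onz("top",T(p),.066) for p in[(177,271),(266,231),(318,345),(228,388)]],sep="\n")
for nm,t,s,z in[("ear",T((254,322)),S((552,209)),.066),("bar",T((377,269)),S((423,229)),.049),("pin",R((218,232)),Q((196,252)),.085),("rod",R((278,473)),Q((230,54)),.09)]:
    print(nm,onz("top",t,z),onz("scene",s,z),tri(s,t))
print("post scene",onz("scene",S((131,50)),.123))
print("post top corners",*[onz("top",T(p),.123) for p in[(698,80),(724,122)]],sep="\n")
print("rack corners",*[onz("top",R(p),.045) for p in[(170,207),(275,178),(367,521),(260,553)]],sep="\n")
E
```

```text
base
[0.5504 0.0288 0.012 ]
[ 0.6307 -0.2589  0.012 ]
[ 0.5542 -0.2788  0.012 ]
[0.4748 0.0086 0.012 ]
base sc
[0.4795 0.0092 0.012 ]
[0.5543 0.0299 0.012 ]
[ 0.6332 -0.2547  0.012 ]
bolts
[0.5463 0.0126 0.014 ]
[ 0.6184 -0.2483  0.014 ]
[ 0.5607 -0.2642  0.014 ]
[ 0.4879 -0.0031  0.014 ]
ear corners
[ 0.5559 -0.0277  0.066 ]
[ 0.5658 -0.0637  0.066 ]
[ 0.5201 -0.0749  0.066 ]
[ 0.5094 -0.0387  0.066 ]
ear [ 0.5323 -0.0528  0.066 ] [ 0.5344 -0.0525  0.066 ] [ 0.5327 -0.0534  0.0645]
bar [ 0.5475 -0.1064  0.049 ] [ 0.5487 -0.1065  0.049 ] [ 0.5478 -0.1069  0.0482]
pin [0.5927 0.2492 0.085 ] [0.5943 0.2498 0.085 ] [0.5929 0.2496 0.0837]
rod [0.4841 0.234  0.09  ] [0.4855 0.2345 0.09  ] [0.4841 0.2342 0.089 ]
post scene [ 0.5785 -0.2108  0.123 ]
post top corners
[ 0.5861 -0.215   0.123 ]
[ 0.5697 -0.2207  0.123 ]
rack corners
[0.6164 0.2786 0.045 ]
[0.6226 0.2289 0.045 ]
[0.46   0.2058 0.045 ]
[0.4535 0.2547 0.045 ]
```

```bash
cat >> h.py <<'E'
from scipy.spatial.transform import Rotation as Ro
from bench import arm
YAW=np.arctan2(.268,.963)
def tgt(pos,yaw=YAW):
    """shift(cm) and turn in tool axes from now to pos with tool y = stand +y, z down"""
    s=arm.sense();R0=Ro.from_quat(s['tool_rot'])
    y=np.array([-np.sin(yaw),np.cos(yaw),0]);z=np.array([0,0,-1.]);x=np.cross(y,z)
    R1=Ro.from_matrix(np.c_[x,y,z])
    print("t",round(s['t'],2),"pos",s['ee_pos'].round(4),"F",s['ft_force'].round(2),"w",round(s['grip_width'],4))
    print("turn",(R0.inv()*R1).as_rotvec().round(3),"shift cm",(R0.inv().apply(np.array(pos)-s['ee_pos'])*100).round(3))
E
python3 - <<'E'
from h import *
b=np.array([.5504,.0288])-[.6307,-.2589];b2=np.array([.4748,.0086])-[.5542,-.2788]
print([np.arctan2(-v[0],v[1]) for v in(b,b2)],YAW)
print("pink base",onz("top",((260)/4+165,115/4+190),0),"beaker",onz("top",(266,178),0),"bottle",onz("top",(424,146),0))
tgt([.593,.2495,.13])
E
```

```text
[np.float64(0.2721833866878138), np.float64(0.2695465424676516)] 0.27142880381936535
pink base [0.66540139 0.24002852 0.        ] beaker [0.73855018 0.15878543 0.        ] bottle [ 0.75726703 -0.17071851  0.        ]
t 0.1 pos [0.1452 0.5556 0.1941] F [-0.41 -0.39  0.35] w 0.0854
turn [-0.002 -0.001 -0.527] shift cm [-51.071 -18.269   6.43 ]
```

Emit:
move_arm(rows="0 0 -0.12 -4 -1.4 0 0; 0 0 -0.24 -8 -2.8 0 0; 0 0 -0.36 -12 -4.2 0 0; 0 0 -0.48 -16 -5.6 0 0; 0 0 -0.527 -20 -7 0 0; 0 0 -0.527 -24 -8.4 0 0; 0 0 -0.527 -28 -9.8 0 0; 0 0 -0.527 -32 -11.2 0 0; 0 0 -0.527 -36 -12.6 1 0; 0 0 -0.527 -39 -14 2 0", force=40)

```text
t: 0.93
ee_pos: [0.4791, 0.3283, 0.1782]
tool_rot: [-0.135, 0.991, -0.0, 0.001]
ft_force: [0.2, 0.6, -0.7]
grip_width: 0.0431
```

```bash
python3 -c "
from h import *
tgt([.593,.2495,.115])"
```

```text
t 0.93 pos [0.4791 0.3283 0.1782] F [ 0.19  0.58 -0.66] w 0.0431
turn [-0.001  0.001 -0.   ] shift cm [ -8.854 -10.633   6.346]
```

Emit:
move_arm(rows="-0.001 0.001 0 -2 -2.5 1 0; -0.001 0.001 0 -4 -5 2 0; -0.001 0.001 0 -6 -7.5 3.5 0; -0.001 0.001 0 -8 -9.6 5 0; -0.001 0.001 0 -8.85 -10.63 6 0; -0.001 0.001 0 -8.85 -10.63 6.34 0; -0.001 0.001 0 -8.85 -10.63 6.34 0; -0.001 0.001 0 -8.85 -10.63 6.34 0; -0.001 0.001 0 -8.85 -10.63 6.34 0; -0.001 0.001 0 -8.85 -10.63 6.34 0")

```text
t: 1.77
ee_pos: [0.5926, 0.2509, 0.1163]
tool_rot: [-0.136, 0.991, 0.0, 0.001]
ft_force: [-0.1, 0.5, 0.3]
grip_width: 0.0425
```

```bash
python3 -c "
from h import *
tgt([.593,.2495,.056])
for n,(x,y,w,h) in (('scene',(340,180,200,150)),('top',(150,180,200,150))):
    im=imaging.read_camera(n)[:,:,::-1]; cv2.imwrite(f'pics/{n}1.png',im); cv2.imwrite(f'pics/{n}1c.png',cv2.resize(im[y:y+h,x:x+w],None,fx=4,fy=4,interpolation=2))
"
```

```text
t 1.77 pos [0.5926 0.2509 0.1163] F [-0.12  0.46  0.34] w 0.0425
turn [0.    0.002 0.001] shift cm [ 0.01  -0.15   6.034]
```

View pics/scene1c.png

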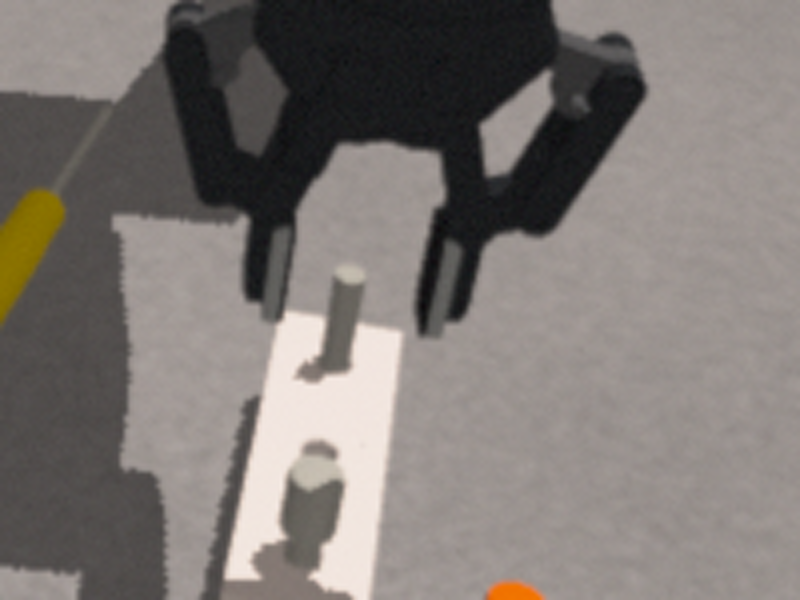

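View pics/top1c.png

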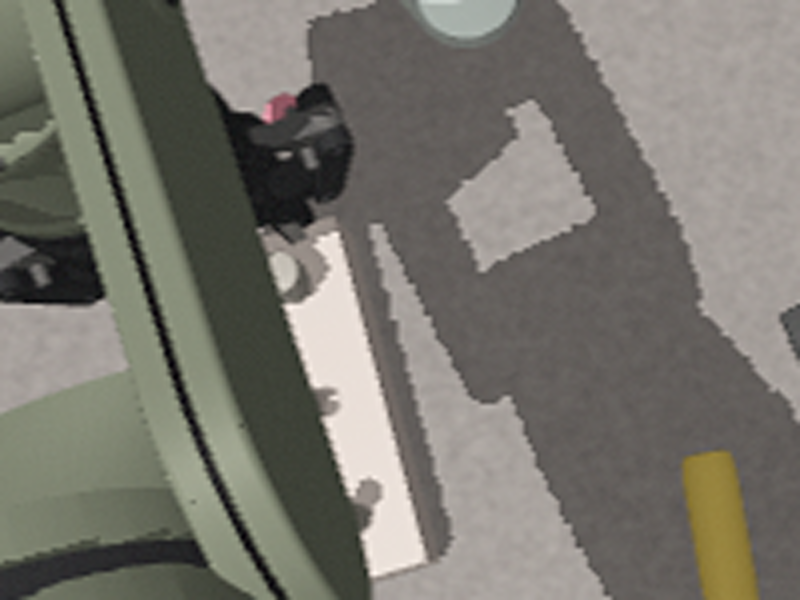

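The fingers straddle above the rack. In the scene view the fingertips are near px (408,260) and (447,264), and the pin head is at (419,298) below them. I'll check the alignment by projection.

```bash
python3 -c "
from h import *
p=np.array([.5926,.2509,.1163+.005]);y=np.array([-.268,.963,0])
print(proj('scene',p),[proj('scene',p+a*y) for a in(.0215,-.0215,.03,-.03)])
print(proj('scene',[.593,.2495,.085]))"
```

```text
[423.46153487 277.38546114] [array([439.95587965, 279.14465558]), array([407.12676628, 275.64328621]), array([446.52143073, 279.84490048]), array([400.71234055, 274.95915948])]
[418.62372225 296.96824195]
```

Emit:
move_arm(rows="0 0.002 0 0 -0.05 0.5 0; 0 0.002 0 0 -0.1 1 0; 0 0.002 0 0 -0.15 1.5 0; 0 0.002 0 0 -0.15 2 0; 0 0.002 0 0 -0.15 2.5 0; 0 0.002 0 0 -0.15 3 0; 0 0.002 0 0 -0.15 3 0; 0 0.002 0 0 -0.15 3 0; 0 0.002 0 0 -0.15 3 0; 0 0.002 0 0 -0.15 3 0")

```text
t: 2.7
ee_pos: [0.5936, 0.2493, 0.0866]
tool_rot: [-0.136, 0.991, 0.0, 0.0]
ft_force: [0.0, -0.0, -0.1]
grip_width: 0.0426
```

```bash
python3 -c "
from h import *
tgt([.593,.2495,.056])
for n,(x,y,w,h) in (('scene',(340,180,200,150)),):
    im=imaging.read_camera(n)[:,:,::-1]; cv2.imwrite(f'pics/{n}2.png',im); cv2.imwrite(f'pics/{n}2c.png',cv2.resize(im[y:y+h,x:x+w],None,fx=4,fy=4,interpolation=2))
"
```

```text
t 2.7 pos [0.5936 0.2493 0.0866] F [ 0.03 -0.02 -0.13] w 0.0426
turn [0.    0.001 0.001] shift cm [0.056 0.035 3.064]
```

View pics/scene2c.png

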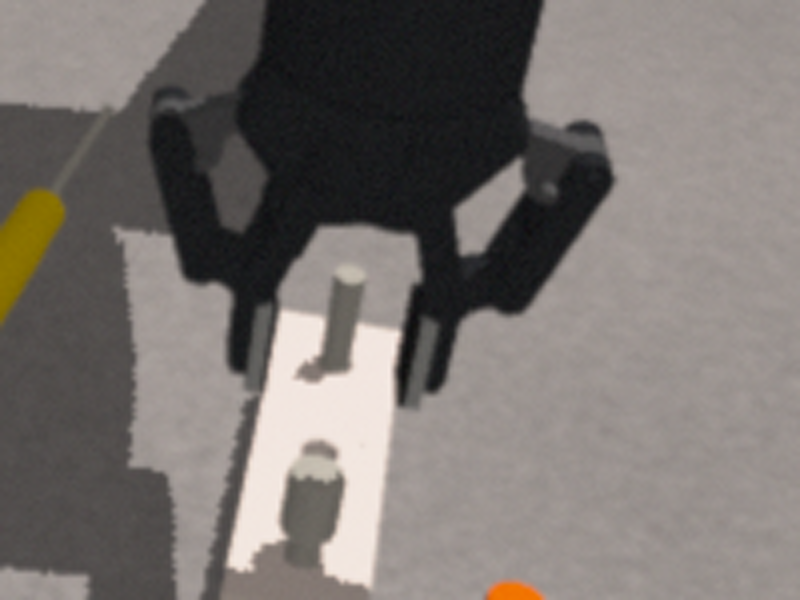

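```bash
python3 -c "
from h import *
K,R,t=KRt('scene')
p=np.array([.5936,.2493,.0866]);x=np.array([.963,.268,0])
for dx in(-.011,0,.011):
  for dz in(0,.01,.02,.03): print(dx,dz,proj('scene',p+dx*x+[0,0,dz]).round(1),(R@p+t)[2].round(3))"
```

```text
-0.011 0 [418.4 290.9] 0.601
-0.011 0.01 [419.4 285.7] 0.601
-0.011 0.02 [420.4 280.3] 0.601
-0.011 0.03 [421.4 274.8] 0.601
0 0 [418.5 296.4] 0.601
0 0.01 [419.5 291.1] 0.601
0 0.02 [420.6 285.7] 0.601
0 0.03 [421.6 280.1] 0.601
0.011 0 [418.7 302. ] 0.601
0.011 0.01 [419.7 296.6] 0.601
0.011 0.02 [420.7 291.2] 0.601
0.011 0.03 [421.8 285.7] 0.601
```

The fingertips appear about 16 px higher than the TCP projection predicts. I'll shut the fingers in the air above the pin to check the TCP against the camera.

Emit:
move_arm(rows="0 0 0 0 0 -0.5 0; 0 0 0 0 0 -1 0; 0 0 0 0 0 -1.5 0; 0 0 0 0 0 -2 -1; 0 0 0 0 0 -2 -1; 0 0 0 0 0 -2 -1; 0 0 0 0 0 -2 -1; 0 0 0 0 0 -2 -1; 0 0 0 0 0 -2 -1; 0 0 0 0 0 -2 -1")

```text
t: 3.58
ee_pos: [0.5934, 0.2492, 0.1063]
tool_rot: [-0.136, 0.991, 0.0, 0.0]
ft_force: [0.3, 0.2, 0.8]
grip_width: -0.0002
```

```bash
python3 -c "
from h import *
tgt([.593,.2495,.056]);p=arm.sense()['ee_pos'];print(proj('scene',p))
for n,(x,y,w,h) in (('scene',(340,180,200,150)),):
    im=imaging.read_camera(n)[:,:,::-1]; cv2.imwrite(f'pics/{n}3.png',im); cv2.imwrite(f'pics/{n}3c.png',cv2.resize(im[y:y+h,x:x+w],None,fx=4,fy=4,interpolation=2))
"
```

```text
t 3.58 pos [0.5934 0.2492 0.1063] F [0.27 0.2  0.75] w -0.0002
turn [0.    0.    0.001] shift cm [0.027 0.037 5.031]
[420.5012081  285.68144432]
```

View pics/scene3c.png

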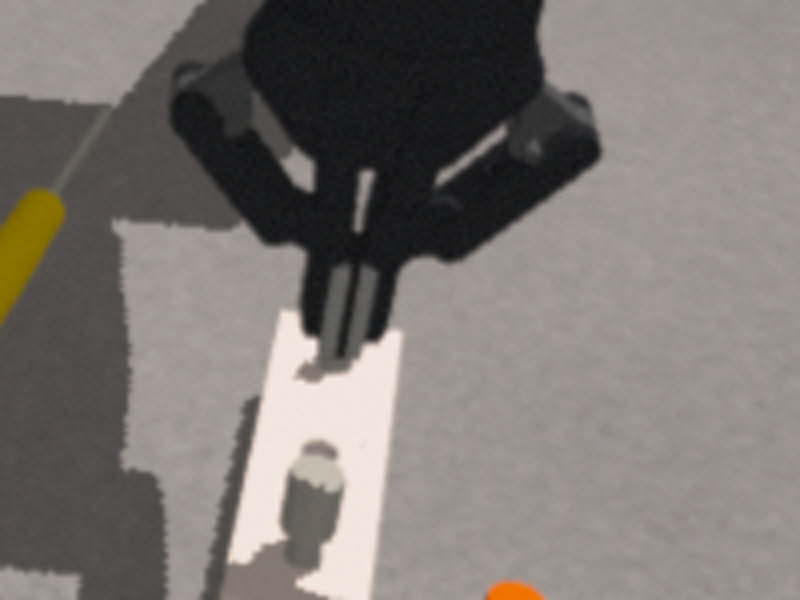

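```bash
python3 -c "
from h import *
s=arm.sense();print(s['qpos'].round(4),s['ee_pos'],proj('top',s['ee_pos']))
for n,(x,y,w,h) in (('top',(100,150,240,180)),):
    im=imaging.read_camera(n)[:,:,::-1]; cv2.imwrite(f'pics/{n}3.png',im); cv2.imwrite(f'pics/{n}3c.png',cv2.resize(im[y:y+h,x:x+w],None,fx=3.3,fy=3.3,interpolation=2))
"
```

```text
[ 0.2633  0.4276  1.4449  0.      1.269  -1.5801] [0.59338076 0.24924112 0.10634909] [216.12557893 245.04284503]
```

View pics/top3c.png

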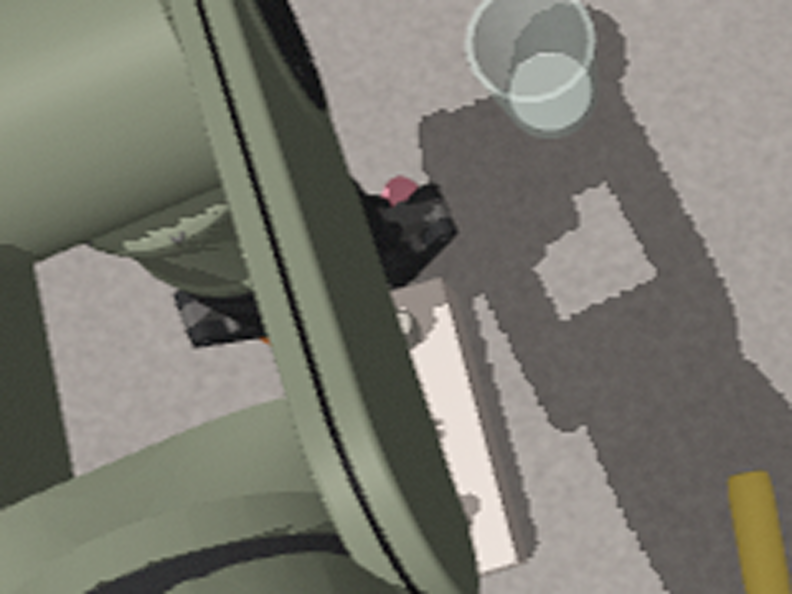

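View pics/scene3.png

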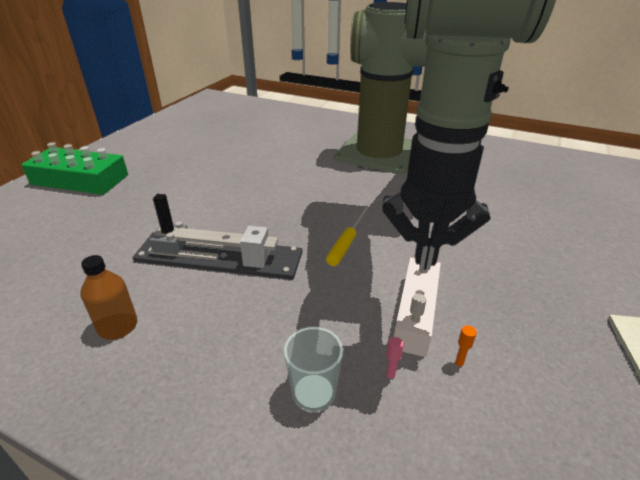

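```bash
python3 -c "
from h import *
P=tri((435,205),(196,234));print(P,proj('scene',P),proj('top',P))
# knuckles individually: left(-y) right(+y)
for s,t in(((386,203),(224,218)),((486,208),(158,243))):
  P=tri(s,t);print(P,proj('scene',P),proj('top',P))
for z in(.15,.17,.19,.21):print(z,proj('scene',[.5934,.2492,z]),proj('top',[.5934,.2492,z]))
for s in((425.4,269.9),):
  print([ (z,onz('scene',s,z).round(4)) for z in(.1,.106,.12,.13)])
"
```

```text
[0.5864866  0.24802699 0.23063365] [435.48012844 204.97017234] [196.38020823 233.86967137]
[0.60539176 0.19961225 0.23154687] [391.78633606 202.87805578] [228.42427426 216.02738332]
[0.57991364 0.30254129 0.23699264] [484.72726624 208.13892288] [156.98905663 243.25328668]
0.15 [425.19480056 260.74009152] [209.57730066 240.12933826]
0.17 [427.4998077 248.5240002] [206.29528448 237.68247012]
0.19 [429.90713119 235.76565208] [202.82199856 235.09300311]
0.21 [432.42373819 222.4281225 ] [199.14022081 232.3480975 ]
[(0.1, array([0.5505, 0.2463, 0.1   ])), (0.106, array([0.5578, 0.2472, 0.106 ])), (0.12, array([0.5748, 0.2493, 0.12  ])), (0.13, array([0.587 , 0.2508, 0.13  ]))]
```

Two views place the gripper horizontally right over the pin, but its tips look about 30 mm higher than the reported TCP. I'll lower it half open to the planned grasp height, which is safe under either reading, and look again.

Emit:
move_arm(rows="0 0 0 0.03 0.04 0 0; 0 0 0 0.03 0.04 0 0; 0 0 0 0.03 0.04 1 0; 0 0 0 0.03 0.04 2 0; 0 0 0 0.03 0.04 3 0; 0 0 0 0.03 0.04 4 0; 0 0 0 0.03 0.04 4.5 0; 0 0 0 0.03 0.04 5 0; 0 0 0 0.03 0.04 5 0; 0 0 0 0.03 0.04 5 0")

```text
t: 4.52
ee_pos: [0.5929, 0.2495, 0.056]
tool_rot: [-0.136, 0.991, 0.0, -0.0]
ft_force: [-0.2, 0.8, -0.5]
grip_width: 0.0424
```

```bash
python3 -c "
from h import *
tgt([.593,.2495,.056]);p=arm.sense()['ee_pos'];print(proj('scene',p))
for n,(x,y,w,h) in (('scene',(340,180,200,150)),):
    im=imaging.read_camera(n)[:,:,::-1]; cv2.imwrite(f'pics/{n}4.png',im); cv2.imwrite(f'pics/{n}4c.png',cv2.resize(im[y:y+h,x:x+w],None,fx=4,fy=4,interpolation=2))
"
```

```text
t 4.52 pos [0.5929 0.2495 0.056 ] F [-0.18  0.8  -0.45] w 0.0424
turn [ 0.    -0.     0.001] shift cm [-0.006 -0.004  0.002]
[415.86088821 311.6728426 ]
```

View pics/scene4c.png

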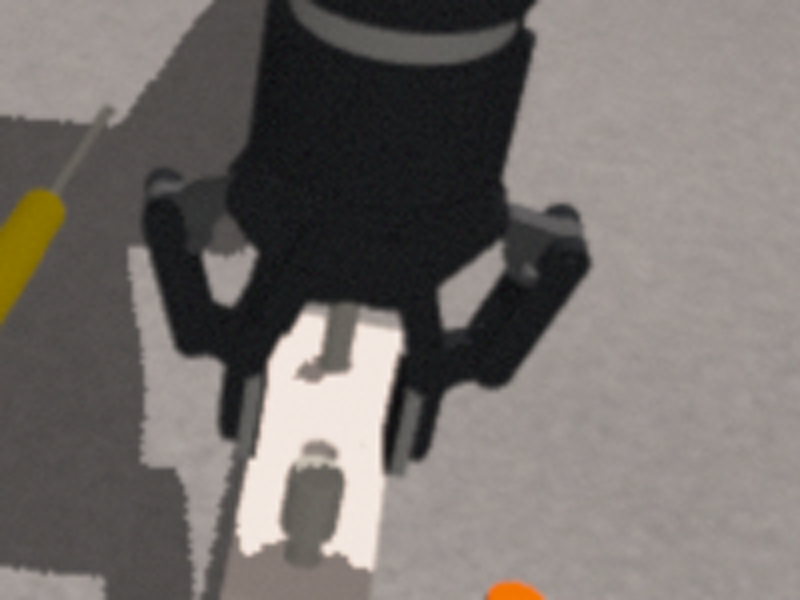

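Emit:
move_arm(rows="0 0 0 0 0 0 -0.2; 0 0 0 0 0 0 -0.4; 0 0 0 0 0 0 -0.6; 0 0 0 0 0 0 -1; 0 0 0 0 0 0 -1; 0 0 0 0 0 0 -1; 0 0 0 0 0 0 -1; 0 0 0 0 0 0 -1; 0 0 0 0 0 0 -1; 0 0 0 0 0 0 -1", force=20)

```text
t: 5.4
ee_pos: [0.5934, 0.2497, 0.0566]
tool_rot: [-0.136, 0.991, 0.0, 0.0]
ft_force: [0.3, -0.0, -0.9]
grip_width: -0.0002
```

```bash
python3 -c "
from h import *
tgt([.593,.2495,.056])
for n,(x,y,w,h) in (('scene',(340,180,200,150)),):
    im=imaging.read_camera(n)[:,:,::-1]; cv2.imwrite(f'pics/{n}5.png',im); cv2.imwrite(f'pics/{n}5c.png',cv2.resize(im[y:y+h,x:x+w],None,fx=4,fy=4,interpolation=2))
"
```

```text
t 5.4 pos [0.5934 0.2497 0.0566] F [ 0.32 -0.03 -0.85] w -0.0002
turn [0.    0.001 0.001] shift cm [ 0.041 -0.006  0.061]
```

View pics/scene5c.png

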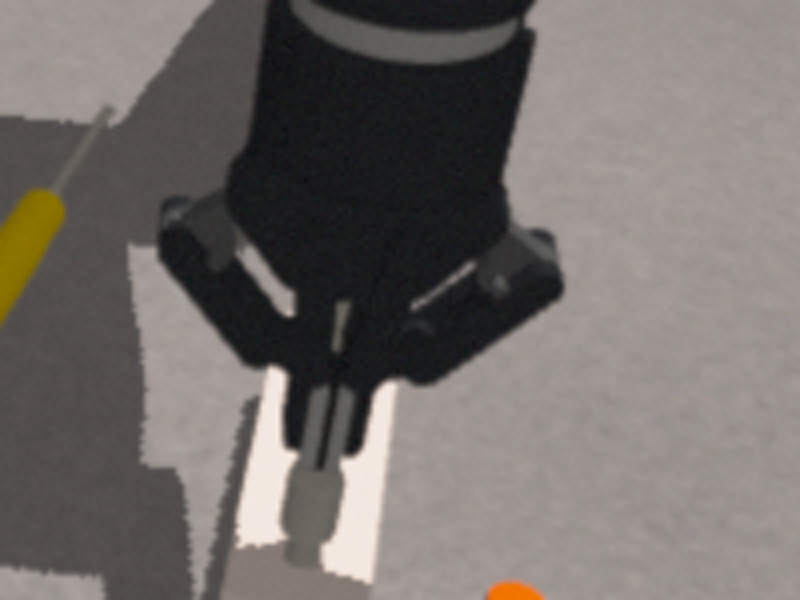

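The fingers shut in air just above the head, so the tips really are well above the reported TCP. I'll find the offset by a gentle touch on the pin head.

Emit:
move_arm(rows="0 0.001 0 0.04 0 0.05 -1; 0 0.001 0 0.04 0 0.1 -1; 0 0.001 0 0.04 0 0.15 -1; 0 0.001 0 0.04 0 0.2 -1; 0 0.001 0 0.04 0 0.25 -1; 0 0.001 0 0.04 0 0.3 -1; 0 0.001 0 0.04 0 0.35 -1; 0 0.001 0 0.04 0 0.4 -1; 0 0.001 0 0.04 0 0.45 -1; 0 0.001 0 0.04 0 0.5 -1")

```text
t: 6.28
ee_pos: [0.593, 0.2496, 0.0516]
tool_rot: [-0.136, 0.991, 0.0, -0.0]
ft_force: [-0.1, 0.6, -0.2]
grip_width: 0.0001
```

Emit:
move_arm(rows="0 0 0 0 0 0.1 -1; 0 0 0 0 0 0.2 -1; 0 0 0 0 0 0.3 -1; 0 0 0 0 0 0.4 -1; 0 0 0 0 0 0.5 -1; 0 0 0 0 0 0.6 -1; 0 0 0 0 0 0.65 -1; 0 0 0 0 0 0.7 -1; 0 0 0 0 0 0.75 -1; 0 0 0 0 0 0.8 -1")

```text
t: 7.12
ee_pos: [0.5958, 0.2503, 0.0488]
tool_rot: [-0.136, 0.991, 0.0, 0.003]
ft_force: [-5.1, -1.8, 19.9]
grip_width: 0.0001
```

```bash
python3 -c "
from h import *
tgt([.593,.2495,.056])
for n,(x,y,w,h) in (('scene',(340,180,200,150)),):
    im=imaging.read_camera(n)[:,:,::-1]; cv2.imwrite(f'pics/{n}6.png',im); cv2.imwrite(f'pics/{n}6c.png',cv2.resize(im[y:y+h,x:x+w],None,fx=4,fy=4,interpolation=2))
"
```

```text
t 7.12 pos [0.5958 0.2503 0.0488] F [-5.07 -1.83 19.91] w 0.0001
turn [-0.     0.006  0.001] shift cm [ 0.286 -0.001 -0.717]
```

View pics/scene6c.png

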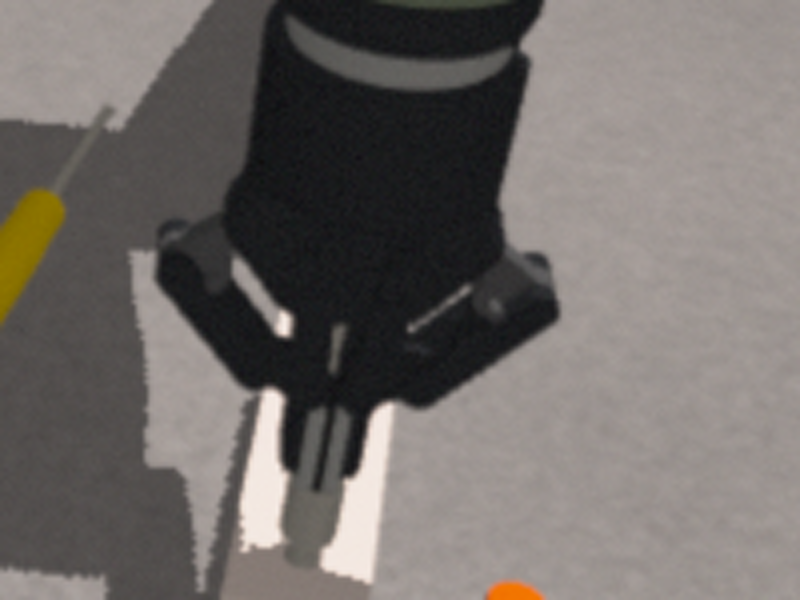

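Contact came at TCP z ≈0.049 with the head top at 0.085, so the physical tips sit about 36 mm above the reported TCP. The arm yields at roughly 4 N/mm. I'll back off, open, and lower to grasp the head.

Emit:
move_arm(rows="0 0.006 0 0.28 0 -1 -0.5; 0 0.006 0 0.28 0 -1.5 0; 0 0.006 0 0.28 0 -1.5 0; 0 0.006 0 0.28 0 -1.5 0; 0 0.006 0 0.28 0 -1 0; 0 0.006 0 0.28 0 0 0; 0 0.006 0 0.28 0 1 0; 0 0.006 0 0.28 0 2 0; 0 0.006 0 0.28 0 2.5 0; 0 0.006 0 0.28 0 2.8 0")

```text
t: 8.0
ee_pos: [0.5916, 0.2491, 0.0182]
tool_rot: [-0.136, 0.991, -0.0, -0.002]
ft_force: [0.1, 0.7, -0.6]
grip_width: 0.0426
```

```bash
python3 -c "
from h import *
tgt([.593,.2495,.020])
for n,(x,y,w,h) in (('scene',(340,180,200,150)),):
    im=imaging.read_camera(n)[:,:,::-1]; cv2.imwrite(f'pics/{n}7.png',im); cv2.imwrite(f'pics/{n}7c.png',cv2.resize(im[y:y+h,x:x+w],None,fx=4,fy=4,interpolation=2))
"
```

```text
t 8.0 pos [0.5916 0.2491 0.0182] F [ 0.15  0.7  -0.6 ] w 0.0426
turn [-0.    -0.004  0.001] shift cm [-0.147  0.003 -0.177]
```

View pics/scene7c.png

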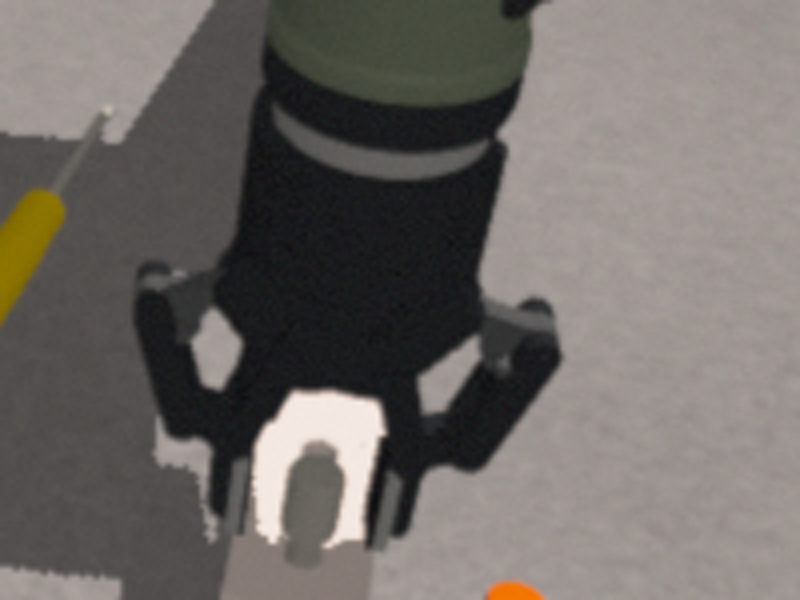

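The pin head, crop (313,500), is now centred between the pads. Gripping.

Emit:
move_arm(rows="0 -0.003 0 -0.14 0 -0.1 0; 0 -0.003 0 -0.14 0 -0.1 -0.3; 0 -0.003 0 -0.14 0 -0.1 -0.6; 0 -0.003 0 -0.14 0 -0.1 -1; 0 -0.003 0 -0.14 0 -0.1 -1; 0 -0.003 0 -0.14 0 -0.1 -1; 0 -0.003 0 -0.14 0 -0.1 -1; 0 -0.003 0 -0.14 0 -0.1 -1; 0 -0.003 0 -0.14 0 -0.1 -1; 0 -0.003 0 -0.14 0 -0.1 -1", force=60)

```text
t: 8.88
ee_pos: [0.5937, 0.2498, 0.0201]
tool_rot: [-0.136, 0.991, 0.0, 0.0]
ft_force: [1.1, -0.1, 3.3]
grip_width: 0.0183
```

```bash
python3 -c "
from h import *
tgt([.533,-.053,.12])
for n,(x,y,w,h) in (('scene',(340,180,200,150)),):
    im=imaging.read_camera(n)[:,:,::-1]; cv2.imwrite(f'pics/{n}8.png',im); cv2.imwrite(f'pics/{n}8c.png',cv2.resize(im[y:y+h,x:x+w],None,fx=4,fy=4,interpolation=2))
"
```

```text
t 8.88 pos [0.5937 0.2498 0.0201] F [ 1.05 -0.08  3.3 ] w 0.0183
turn [-0.     0.     0.001] shift cm [ 13.995 -27.524  -9.996]
```

View pics/scene8c.png

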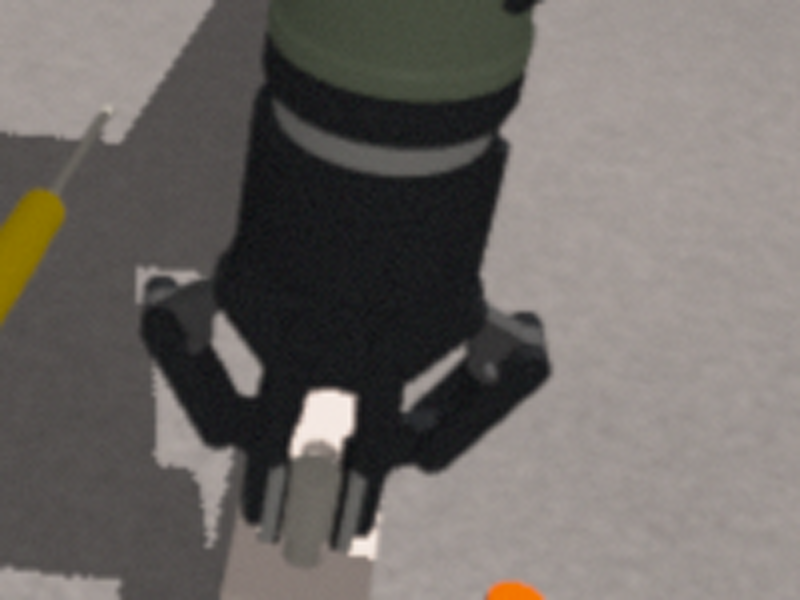

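Emit:
move_arm(rows="0 0 0.001 0 0 -1.5 -1; 0 0 0.001 0 0 -4 -1; 0 0 0.001 0 0 -6.5 -1; 0 0 0.001 1 -2 -8 -1; 0 0 0.001 2.8 -5.5 -8 -1; 0 0 0.001 4.5 -9 -8 -1; 0 0 0.001 6.3 -12.5 -8 -1; 0 0 0.001 8 -16 -8 -1; 0 0 0.001 10 -19.5 -8 -1; 0 0 0.001 12 -23 -8 -1")

```text
t: 9.77
ee_pos: [0.5384, -0.0058, 0.0992]
tool_rot: [-0.136, 0.991, 0.0, -0.001]
ft_force: [0.5, -0.4, -0.9]
grip_width: 0.0182
```

```bash
python3 -c "
from h import *
tgt([.533,-.053,.095])"
```

```text
t 9.77 pos [ 0.5384 -0.0058  0.0992] F [ 0.48 -0.36 -0.87] w 0.0182
turn [ 0.    -0.001  0.001] shift cm [ 1.786 -4.406  0.424]
```

Emit:
move_arm(rows="0 0 0.001 0.5 -1.5 0.3 -1; 0 0 0.001 1.2 -3 0.6 -1; 0 0 0.001 1.7 -4 1 -1; 0 0 0.001 1.79 -4.4 1.4 -1; 0 0 0.001 1.79 -4.4 1.4 -1; 0 0 0.001 1.79 -4.4 1.4 -1; 0 0 0.001 1.79 -4.4 1.4 -1; 0 0 0.001 1.79 -4.4 1.4 -1; 0 0 0.001 1.79 -4.4 1.4 -1; 0 0 0.001 1.79 -4.4 1.4 -1")

```text
t: 10.6
ee_pos: [0.5332, -0.0523, 0.0854]
tool_rot: [-0.136, 0.991, -0.0, -0.0]
ft_force: [-0.4, -0.4, -0.1]
grip_width: 0.0181
```

```bash
python3 -c "
from h import *
tgt([.533,-.053,.085])
for n,(x,y,w,h) in (('scene',(190,150,130,110)),('top',(320,190,160,120))):
    im=imaging.read_camera(n)[:,:,::-1]; cv2.imwrite(f'pics/{n}9.png',im); cv2.imwrite(f'pics/{n}9c.png',cv2.resize(im[y:y+h,x:x+w],None,fx=5,fy=5,interpolation=2))
"
```

```text
t 10.6 pos [ 0.5332 -0.0523  0.0854] F [-0.42 -0.39 -0.08] w 0.0181
turn [ 0.    -0.001  0.001] shift cm [ 0.041 -0.06   0.045]
```

View pics/scene9c.png

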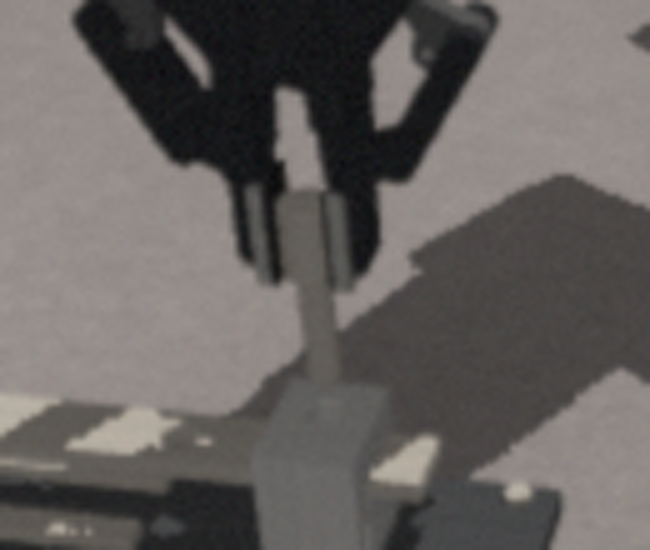

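View pics/top9c.png

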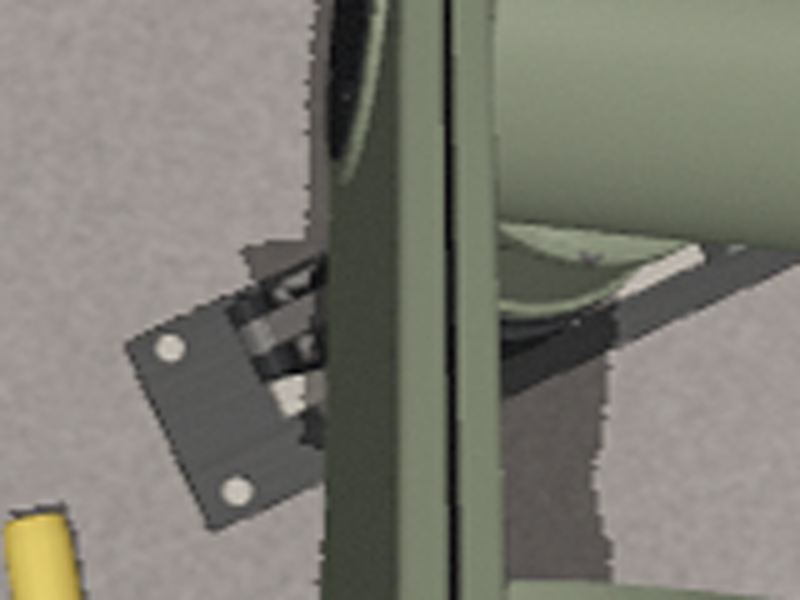

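```bash
python3 -c "
from h import *
im=cv2.imread('pics/scene9.png');c=im[170:245,225:285];c=cv2.normalize(c,None,0,255,cv2.NORM_MINMAX)
cv2.imwrite('pics/scene9d.png',cv2.resize(c,None,fx=10,fy=8,interpolation=2))
c=cv2.imread('pics/scene0.png')[170:245,225:285];cv2.imwrite('pics/scene0d.png',cv2.resize(c,None,fx=10,fy=8,interpolation=2))
p=np.array([.5332,-.0523])
f=lambda q:((q-[225,170]+.5)*[10,8]).round(0)
for z in(.0804,.085,.12,.145,.150): print(z,f(proj('scene',[*p,z])), f(proj('scene',[p[0]+.0045,p[1],z])))
print(f(proj('scene',[.5330,-.0528,.066])),f(proj('scene',[.5344,-.0525,.066])))
"
```

```text
0.0804 [303. 444.] [289. 455.]
0.085 [301. 426.] [287. 437.]
0.12 [282. 288.] [268. 298.]
0.145 [268. 184.] [254. 194.]
0.15 [266. 163.] [251. 173.]
[309. 497.] [306. 501.]
```

View pics/scene9d.png

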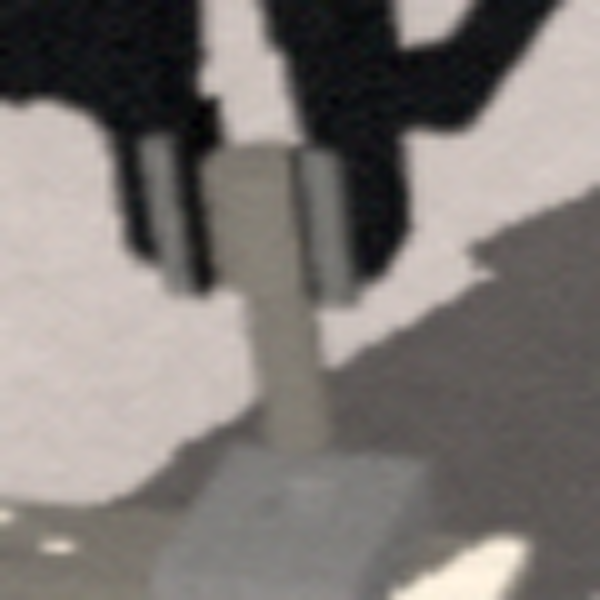

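View pics/scene0d.png

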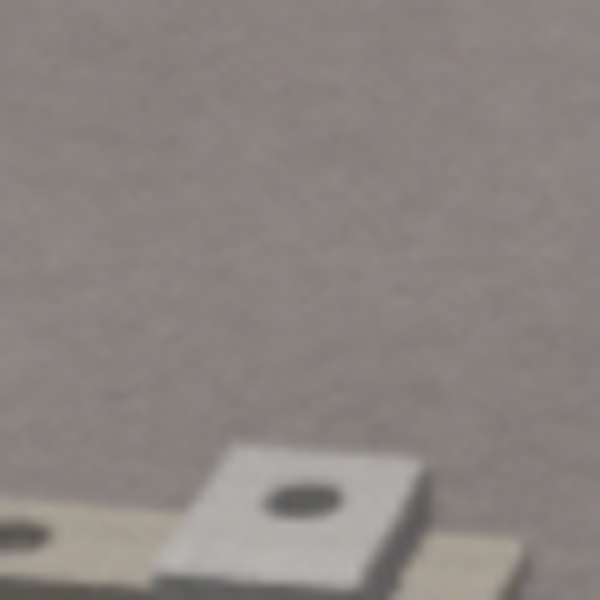

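```bash
python3 -c "
from h import *
g=lambda q:np.array([q[0]/10-.5+225,q[1]/8-.5+170])
h=onz('scene',g((303,500)),.066)
for q,z in(((298,430),.084),((299,441),.0804),((287.5,370),.099)): 
  print(onz('scene',g(q),z))
print('hole',h, 'ee',arm.sense()['ee_pos'])
"
```

```text
[ 0.53343401 -0.05283303  0.084     ]
[ 0.53259537 -0.05352396  0.0804    ]
[ 0.53305445 -0.05359341  0.099     ]
hole [ 0.53434899 -0.05311988  0.066     ] ee [ 0.53311968 -0.05254795  0.08539756]
```

Differencing both cameras (rack hole to ear hole) against the TCP travel puts the pin within about 0.5 mm of the ear hole axis. I'll trim slightly and lower gently until the tip would be 2.5 mm into the hole.

Emit:
move_arm(rows="0 0 0.001 -0.03 -0.03 0.3 -1; 0 0 0.001 -0.03 -0.03 0.6 -1; 0 0 0.001 -0.03 -0.03 0.9 -1; 0 0 0.001 -0.03 -0.03 1.1 -1; 0 0 0.001 -0.03 -0.03 1.25 -1; 0 0 0.001 -0.03 -0.03 1.4 -1; 0 0 0.001 -0.03 -0.03 1.5 -1; 0 0 0.001 -0.03 -0.03 1.6 -1; 0 0 0.001 -0.03 -0.03 1.65 -1; 0 0 0.001 -0.03 -0.03 1.7 -1")

```text
t: 11.53
ee_pos: [0.5335, -0.0528, 0.0684]
tool_rot: [-0.135, 0.991, -0.0, -0.001]
ft_force: [0.7, -0.4, -2.0]
grip_width: 0.0185
```

```bash
python3 -c "
from h import *
tgt([.5335,-.0528,.0684])
for n,(x,y,w,h) in (('scene',(215,160,80,80)),):
    im=imaging.read_camera(n)[:,:,::-1]; cv2.imwrite(f'pics/{n}10.png',im); cv2.imwrite(f'pics/{n}10c.png',cv2.resize(im[y:y+h,x:x+w],None,fx=7,fy=7,interpolation=2))
"
```

```text
t 11.53 pos [ 0.5335 -0.0528  0.0684] F [ 0.71 -0.42 -1.96] w 0.0185
turn [ 0.    -0.001 -0.001] shift cm [ 0.002  0.002 -0.001]
```

View pics/scene10c.png

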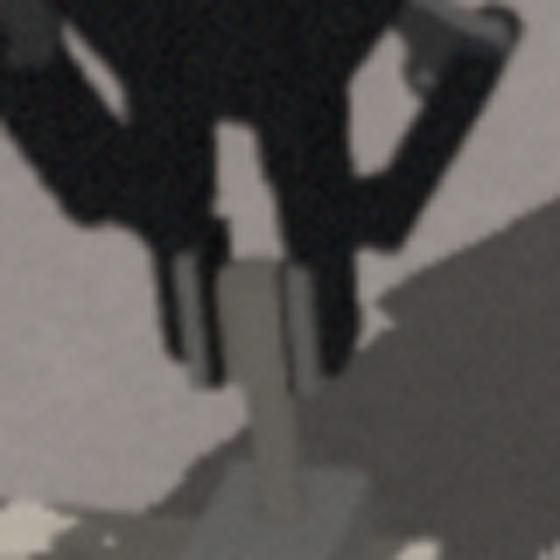

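Emit:
move_arm(rows="0 -0.001 0 0 0 0.05 -1; 0 -0.001 0 0 0 0.1 -1; 0 -0.001 0 0 0 0.15 -1; 0 -0.001 0 0 0 0.2 -1; 0 -0.001 0 0 0 0.25 -1; 0 -0.001 0 0 0 0.3 -1; 0 -0.001 0 0 0 0.35 -1; 0 -0.001 0 0 0 0.4 -1; 0 -0.001 0 0 0 0.4 -1; 0 -0.001 0 0 0 0.4 -1")

```text
t: 12.42
ee_pos: [0.5334, -0.0528, 0.0643]
tool_rot: [-0.135, 0.991, 0.0, -0.0]
ft_force: [-0.2, 0.7, -0.8]
grip_width: 0.0183
```

Emit:
move_arm(rows="0 0 0 0 0 0.1 -1; 0 0 0 0 0 0.2 -1; 0 0 0 0 0 0.3 -1; 0 0 0 0 0 0.4 -1; 0 0 0 0 0 0.5 -1; 0 0 0 0 0 0.6 -1; 0 0 0 0 0 0.7 -1; 0 0 0 0 0 0.75 -1; 0 0 0 0 0 0.8 -1; 0 0 0 0 0 0.8 -1")

```text
t: 13.25
ee_pos: [0.5334, -0.0528, 0.0561]
tool_rot: [-0.135, 0.991, 0.0, -0.0]
ft_force: [0.3, 0.4, -0.5]
grip_width: 0.0182
```

```bash
python3 -c "
from h import *
tgt([.5335,-.0528,.054])
for n,(x,y,w,h) in (('scene',(215,160,80,80)),):
    im=imaging.read_camera(n)[:,:,::-1]; cv2.imwrite(f'pics/{n}11.png',im); cv2.imwrite(f'pics/{n}11c.png',cv2.resize(im[y:y+h,x:x+w],None,fx=7,fy=7,interpolation=2))
"
```

```text
t 13.25 pos [ 0.5334 -0.0528  0.0561] F [ 0.28  0.45 -0.53] w 0.0182
turn [ 0.    -0.    -0.001] shift cm [-0.013 -0.008  0.215]
```

View pics/scene11c.png

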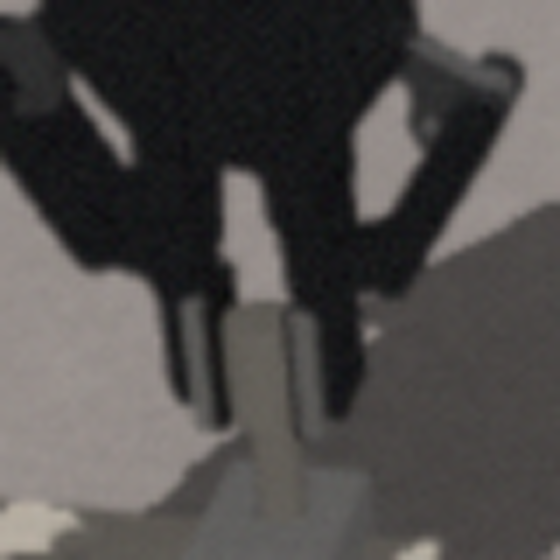

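The pin is entering the ear freely: its visible foot stays at crop (280,512) while the head has come down. Lowering to touch the bar.

Emit:
move_arm(rows="0 0 0 0 0 0.03 -1; 0 0 0 0 0 0.06 -1; 0 0 0 0 0 0.09 -1; 0 0 0 0 0 0.12 -1; 0 0 0 0 0 0.15 -1; 0 0 0 0 0 0.18 -1; 0 0 0 0 0 0.21 -1; 0 0 0 0 0 0.24 -1; 0 0 0 0 0 0.27 -1; 0 0 0 0 0 0.27 -1")

```text
t: 14.13
ee_pos: [0.5336, -0.0527, 0.054]
tool_rot: [-0.135, 0.991, 0.0, 0.0]
ft_force: [-0.5, -0.3, 2.7]
grip_width: 0.0184
```

Contact with the bar at 2.7 N, exactly at the expected height. Releasing, then lifting straight up.

Emit:
move_arm(rows="0 0 0 0 0 0 -0.4; 0 0 0 0 0 0 -0.1; 0 0 0 0 0 0 0; 0 0 0 0 0 0 0; 0 0 0 0 0 0 0; 0 0 0 0 0 -0.5 0; 0 0 0 0 0 -1.5 0; 0 0 0 0 0 -3 0; 0 0 0 0 0 -5 0; 0 0 0 0 0 -7 0")

```text
t: 14.97
ee_pos: [0.5334, -0.0527, 0.1252]
tool_rot: [-0.135, 0.991, 0.0, -0.0]
ft_force: [0.6, -0.0, -0.0]
grip_width: 0.0427
```

```bash
python3 -c "
from h import *
tgt([.578,-.216,.12])
for n,(x,y,w,h) in (('scene',(130,150,180,130)),('top',(340,190,165,110))):
    im=imaging.read_camera(n)[:,:,::-1]; cv2.imwrite(f'pics/{n}12.png',im); cv2.imwrite(f'pics/{n}12c.png',cv2.resize(im[y:y+h,x:x+w],None,fx=4.4,fy=4.4,interpolation=2))
"
```

```text
t 14.97 pos [ 0.5334 -0.0527  0.1252] F [ 0.6  -0.05 -0.02] w 0.0427
turn [ 0.    -0.    -0.001] shift cm [  0.071 -16.929   0.517]
```

View pics/scene12c.png

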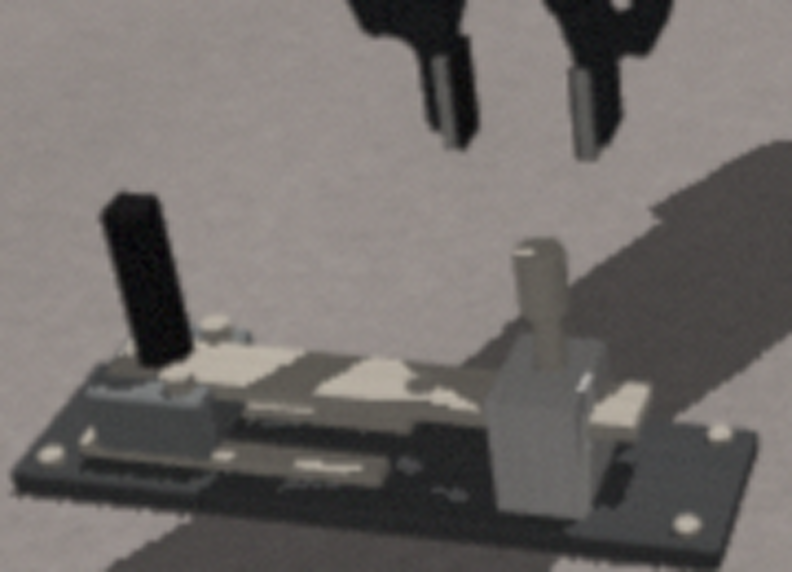

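The pin stands upright in the ear, released, with its head top at crop (540,243). Next is the post, whose top at crop (133,202) lies about 164 mm to the stand's −y of the hole. Going over it, then down.

Emit:
move_arm(rows="0 0 0 0 -3 0 0; 0 0 0 0 -6.5 0 0; 0 0 0 0 -10 0 0; 0 0 0 0 -13.5 0 0; 0 0 0 0 -16 0 0; 0 0 0 0 -16.4 0 0; 0 0 0 0 -16.4 0.5 0; 0 0 0 0 -16.4 1.5 0; 0 0 0 0 -16.4 2 0; 0 0 0 0 -16.4 2 0")

```text
t: 15.9
ee_pos: [0.5793, -0.2092, 0.1069]
tool_rot: [-0.136, 0.991, 0.0, 0.002]
ft_force: [0.1, -0.0, -0.7]
grip_width: 0.0424
```

```bash
python3 -c "
from h import *
tgt([.5773,-.2107,.05])
for n,(x,y,w,h) in (('scene',(110,120,130,150)),):
    im=imaging.read_camera(n)[:,:,::-1]; cv2.imwrite(f'pics/{n}13.png',im); cv2.imwrite(f'pics/{n}13c.png',cv2.resize(im[y:y+h,x:x+w],None,fx=4,fy=4,interpolation=2))
"
```

```text
t 15.9 pos [ 0.5793 -0.2092  0.1069] F [ 0.12 -0.02 -0.7 ] w 0.0424
turn [-0.001  0.004  0.001] shift cm [ 0.256 -0.092  5.692]
```

View pics/scene13c.png

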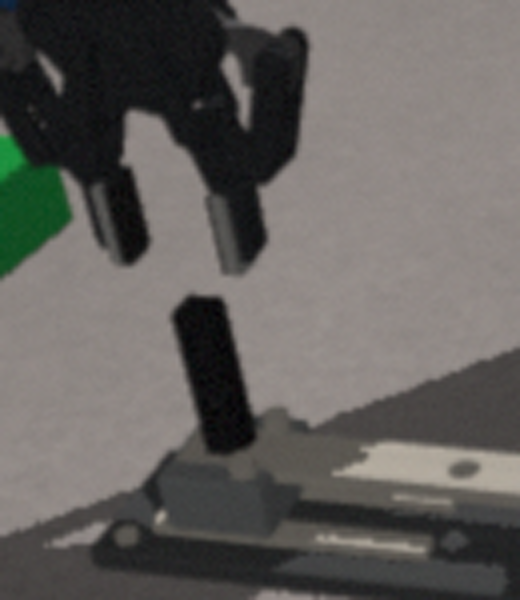

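The open fingers are above the post, which sits 2–4 mm to the +y side of their middle. Shifting a little and descending.

Emit:
move_arm(rows="0 0.004 0 0.25 0.2 1 0; 0 0.004 0 0.25 0.2 1.8 0; 0 0.004 0 0.25 0.2 2.6 0; 0 0.004 0 0.25 0.2 3.4 0; 0 0.004 0 0.25 0.2 4.2 0; 0 0.004 0 0.25 0.2 5 0; 0 0.004 0 0.25 0.2 5.6 0; 0 0.004 0 0.25 0.2 5.6 0; 0 0.004 0 0.25 0.2 5.6 0; 0 0.004 0 0.25 0.2 5.6 0")

```text
t: 16.78
ee_pos: [0.5777, -0.2086, 0.0522]
tool_rot: [-0.136, 0.991, -0.001, 0.001]
ft_force: [-1.2, 0.8, 0.4]
grip_width: 0.0425
```

```bash
python3 -c "
from h import *
tgt([.5773,-.2107,.05])
for n,(x,y,w,h) in (('scene',(110,120,130,150)),):
    im=imaging.read_camera(n)[:,:,::-1]; cv2.imwrite(f'pics/{n}14.png',im); cv2.imwrite(f'pics/{n}14c.png',cv2.resize(im[y:y+h,x:x+w],None,fx=4,fy=4,interpolation=2))
"
```

```text
t 16.78 pos [ 0.5777 -0.2086  0.0522] F [-1.17  0.78  0.37] w 0.0425
turn [-0.002  0.002  0.001] shift cm [ 0.093 -0.191  0.221]
```

View pics/scene14c.png

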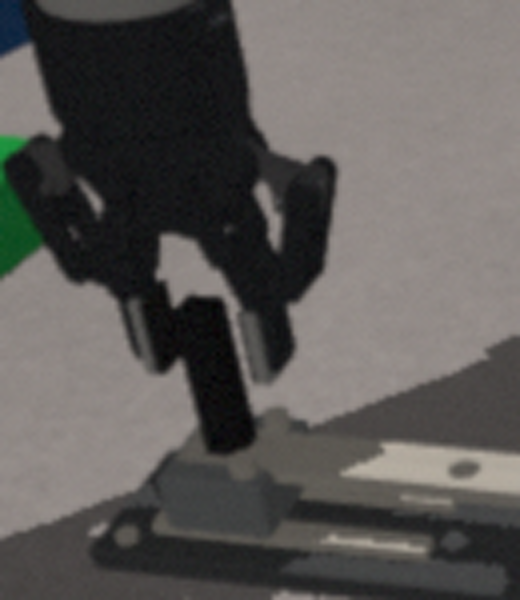

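The post is between the pads with gaps on both sides. Closing softly.

Emit:
move_arm(rows="0 0.002 0 0.09 0 0.1 -0.15; 0 0.002 0 0.09 0 0.1 -0.3; 0 0.002 0 0.09 0 0.1 -0.4; 0 0.002 0 0.09 0 0.1 -0.5; 0 0.002 0 0.09 0 0.1 -0.6; 0 0.002 0 0.09 0 0.1 -0.8; 0 0.002 0 0.09 0 0.1 -1; 0 0.002 0 0.09 0 0.1 -1; 0 0.002 0 0.09 0 0.1 -1; 0 0.002 0 0.09 0 0.1 -1", force=20)

```text
t: 17.67
ee_pos: [0.5774, -0.2094, 0.0521]
tool_rot: [-0.136, 0.991, -0.002, 0.001]
ft_force: [-0.6, -3.0, 4.6]
grip_width: 0.018
```

```bash
python3 -c "
from h import *
tgt([.5773,-.2107,.05])
for n,(x,y,w,h) in (('scene',(110,120,180,130)),):
    im=imaging.read_camera(n)[:,:,::-1]; cv2.imwrite(f'pics/{n}15.png',im); cv2.imwrite(f'pics/{n}15c.png',cv2.resize(im[y:y+h,x:x+w],None,fx=4,fy=4,interpolation=2))
"
```

```text
t 17.67 pos [ 0.5774 -0.2094  0.0521] F [-0.56 -3.03  4.58] w 0.018
turn [-0.004  0.001  0.001] shift cm [ 0.045 -0.121  0.213]
```

View pics/scene15c.png

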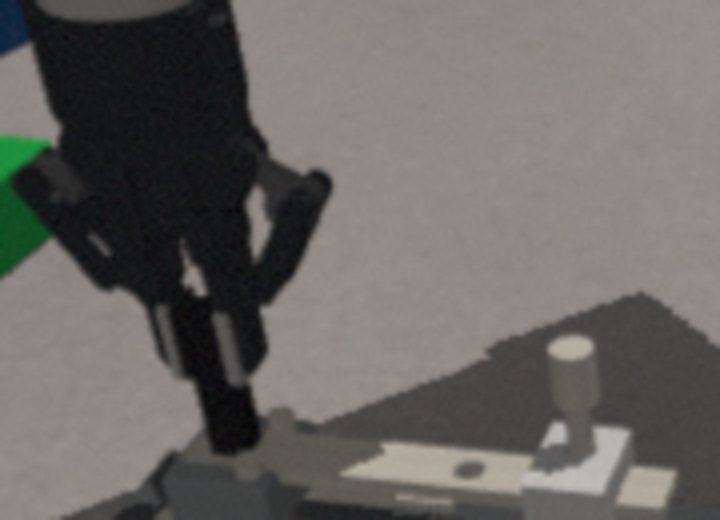

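```bash
python3 -c "
from h import *
im=cv2.imread('pics/scene15.png')
h=onz('scene',(470.5/4-.5+110,470.5/4-.5+120),.049);e=np.array([.53435,-.0531])
print(h,(e-h[:2])@[-.268,.963],(e-h[:2])@[.963,.268], (e-np.array([.5487,-.1065]))@[-.268,.963])
p=arm.sense()['ee_pos'][:2];print('ee along',(p-np.array([.5334,-.0527]))@[-.268,.963])
"
```

```text
[ 0.54885819 -0.10344157  0.049     ] 0.052367126096301383 -0.0004798510985757973 0.055269999999999986
ee along -0.16263032021571555
```

About 52 mm of travel remain. Moving 44 mm, then looking again.

Emit:
move_arm(rows="-0.003 0.001 0 0.03 0.3 0 -1; -0.003 0.001 0 0.03 0.9 0 -1; -0.003 0.001 0 0.03 1.5 0 -1; -0.003 0.001 0 0.03 2.1 0 -1; -0.003 0.001 0 0.03 2.7 0 -1; -0.003 0.001 0 0.03 3.3 0 -1; -0.003 0.001 0 0.03 3.8 0 -1; -0.003 0.001 0 0.03 4.2 0 -1; -0.003 0.001 0 0.03 4.4 0 -1; -0.003 0.001 0 0.03 4.4 0 -1")

```text
t: 18.55
ee_pos: [0.5653, -0.1659, 0.0521]
tool_rot: [-0.136, 0.991, 0.0, 0.0]
ft_force: [1.7, 0.9, 3.2]
grip_width: 0.0177
```

```bash
python3 -c "
from h import *
tgt([.5773,-.2107,.05])
p=arm.sense()['ee_pos'][:2];print('ee along',(p-np.array([.5334,-.0527]))@[-.268,.963])
for n,(x,y,w,h) in (('scene',(180,180,110,90)),):
    im=imaging.read_camera(n)[:,:,::-1]; cv2.imwrite(f'pics/{n}16.png',im); cv2.imwrite(f'pics/{n}16c.png',cv2.resize(im[y:y+h,x:x+w],None,fx=6,fy=6,interpolation=2))
"
```

```text
t 18.55 pos [ 0.5653 -0.1659  0.0521] F [1.7  0.91 3.22] w 0.0177
turn [0.    0.001 0.001] shift cm [ 0.048 -4.637  0.209]
ee along -0.11756696096051393
```

View pics/scene16c.png

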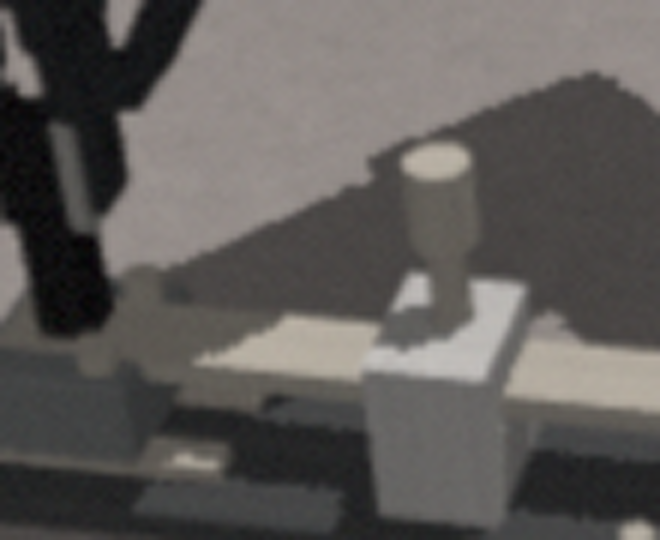

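The pin is still up, with its head at (437,160). The bar hole is now hidden under the ear and about 7 mm remain. Creeping from here.

Emit:
move_arm(rows="0 0.001 0 0 0.04 0 -1; 0 0.001 0 0 0.08 0 -1; 0 0.001 0 0 0.12 0 -1; 0 0.001 0 0 0.16 0 -1; 0 0.001 0 0 0.2 0 -1; 0 0.001 0 0 0.24 0 -1; 0 0.001 0 0 0.28 0 -1; 0 0.001 0 0 0.32 0 -1; 0 0.001 0 0 0.36 0 -1; 0 0.001 0 0 0.4 0 -1")

```text
t: 19.43
ee_pos: [0.5641, -0.1619, 0.0521]
tool_rot: [-0.136, 0.991, 0.0, -0.0]
ft_force: [1.6, -1.5, 3.5]
grip_width: 0.0177
```

```bash
cat > ck.py <<'E'
from h import *
import sys
s=arm.sense();p=s['ee_pos'][:2];F=s['ft_force']
print(s['t'],'ee along mm',1000*((p-np.array([.5334,-.0527]))@[-.268,.963]),'F along',F[:2]@[-.268,.963],'Fx',F[:2]@[.963,.268],'Fz',F[2])
if len(sys.argv)>1:
    im=imaging.read_camera('scene')[:,:,::-1];k=sys.argv[1]
    cv2.imwrite(f'pics/scene{k}.png',im); cv2.imwrite(f'pics/scene{k}c.png',cv2.resize(im[180:270,180:290],None,fx=6,fy=6,interpolation=2))
    c=im[195:250,240:275].astype(int); m=(c.sum(2)>450)&(abs(c[:,:,2]-c[:,:,0])<60)
    # head top: topmost bright rows in columns about the pin
    print('bright rows', np.where(m[:,8:18].sum(1)>4)[0][:8]+195)
E
python3 ck.py 17
```

```text
19.4333 ee along mm -113.42029325334732 F along -1.8384383719813768 Fx 1.1154188297591006 Fz 3.5455209112213812
bright rows [205 206 207 235 236 237 238 239]
```

Emit:
move_arm(rows="0 0 0 0 0.02 0 -1; 0 0 0 0 0.04 0 -1; 0 0 0 0 0.06 0 -1; 0 0 0 0 0.08 0 -1; 0 0 0 0 0.1 0 -1; 0 0 0 0 0.12 0 -1; 0 0 0 0 0.14 0 -1; 0 0 0 0 0.16 0 -1; 0 0 0 0 0.18 0 -1; 0 0 0 0 0.2 0 -1")

```text
t: 20.32
ee_pos: [0.5636, -0.1599, 0.0521]
tool_rot: [-0.136, 0.991, 0.001, -0.0]
ft_force: [1.3, -2.2, 3.8]
grip_width: 0.0181
```

```bash
python3 ck.py 18
```

```text
20.3167 ee along mm -111.31611772196567 F along -2.4557478156316535 Fx 0.6414756267257328 Fz 3.797304689260536
bright rows [205 206 207 235 236 237 238 239]
```

Emit:
move_arm(rows="0 0 0 0 0.02 0 -1; 0 0 0 0 0.04 0 -1; 0 0 0 0 0.06 0 -1; 0 0 0 0 0.08 0 -1; 0 0 0 0 0.1 0 -1; 0 0 0 0 0.12 0 -1; 0 0 0 0 0.14 0 -1; 0 0 0 0 0.16 0 -1; 0 0 0 0 0.18 0 -1; 0 0 0 0 0.2 0 -1")

```text
t: 21.2
ee_pos: [0.563, -0.1579, 0.0521]
tool_rot: [-0.136, 0.991, 0.001, -0.0]
ft_force: [1.3, -2.7, 2.6]
grip_width: 0.0178
```

```bash
python3 ck.py 19
```

```text
21.2 ee along mm -109.2369551573702 F along -2.939183885206619 Fx 0.508918212784263 Fz 2.5532290523165138
bright rows [217 218 219 220 221 237 238 239]
```

The head top dropped from row 205 to 217, so the pin has fallen. Stopping here and looking.

View pics/scene19c.png

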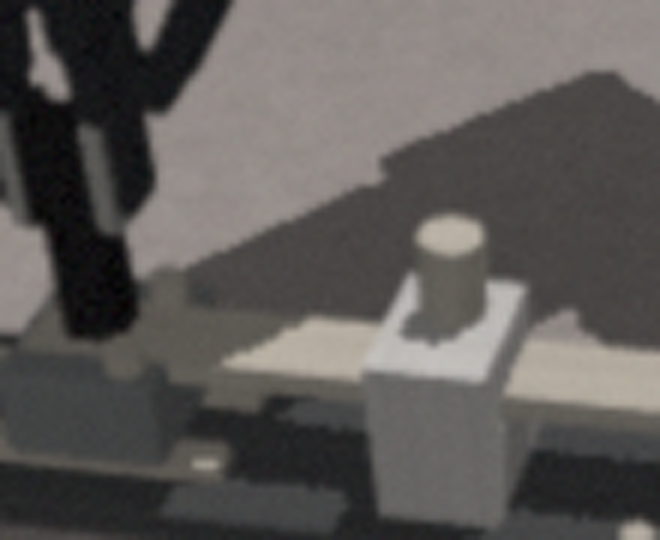

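The pin has dropped into the bar: its head sits lower at (450,235) with a short gap to the ear. Releasing the post and rising.

Emit:
move_arm(rows="0 0 0 0 0 0 -0.4; 0 0 0 0 0 0 -0.1; 0 0 0 0 0 0 0; 0 0 0 0 0 0 0; 0 0 0 0 0 -0.5 0; 0 0 0 0 0 -1.5 0; 0 0 0 0 0 -3 0; 0 0 0 0 0 -5 0; 0 0 0 0 0 -7.5 0; 0 0 0 0 0 -7.5 0")

```text
t: 22.08
ee_pos: [0.5672, -0.1596, 0.134]
tool_rot: [-0.136, 0.991, -0.002, 0.005]
ft_force: [1.0, -1.1, 0.7]
grip_width: 0.0429
```

```bash
python3 -c "
from h import *
tgt([.5335,-.0528,.125])"; python3 ck.py 20
```

```text
t 22.08 pos [ 0.5672 -0.1596  0.134 ] F [ 1.   -1.11  0.69] w 0.0429
turn [-0.006  0.008  0.002] shift cm [ 0.377 11.204  0.831]
22.0833 ee along mm -112.06401086472385 F along -1.332524101145053 Fx 0.66263491630845 Fz 0.6937833044093862
bright rows [217 218 219 220 221 237 238 239]
```

View pics/scene20c.png

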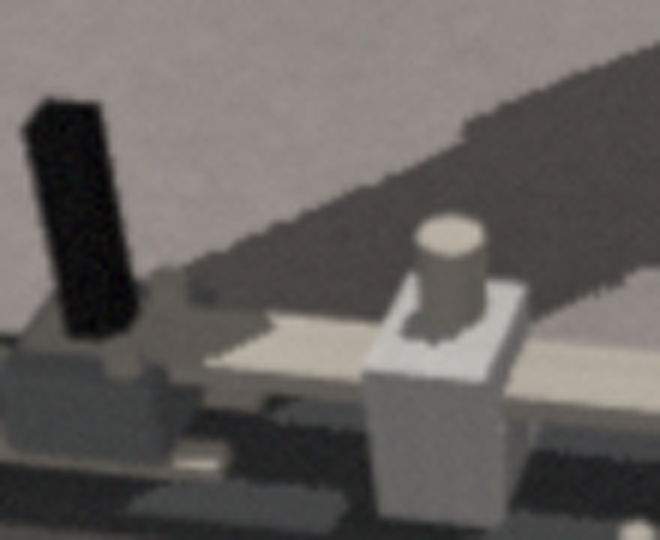

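Emit:
move_arm(rows="-0.006 0.008 0.002 0.1 2.5 0 0; -0.006 0.008 0.002 0.2 6 0 -0.4; -0.006 0.008 0.002 0.3 9 0 -1; -0.006 0.008 0.002 0.38 11 0.8 -1; -0.006 0.008 0.002 0.38 11.2 2 -1; -0.006 0.008 0.002 0.38 11.2 3.5 -1; -0.006 0.008 0.002 0.38 11.2 4.2 -1; -0.006 0.008 0.002 0.38 11.2 4.6 -1; -0.006 0.008 0.002 0.38 11.2 4.6 -1; -0.006 0.008 0.002 0.38 11.2 4.6 -1")

```text
t: 22.97
ee_pos: [0.5328, -0.0531, 0.0852]
tool_rot: [-0.135, 0.991, 0.001, -0.001]
ft_force: [-0.3, 0.0, -0.5]
grip_width: -0.0001
```

```bash
python3 -c "
from h import *
for z in(.094,.098,.1,.102,.104,.108): print(z,proj('scene',[.534,-.053,z]))
tgt([.5335,-.0528,.07])"; python3 ck.py 21
```

```text
0.094 [253.51837459 218.55867966]
0.098 [253.30639872 216.60181977]
0.1 [253.19989557 215.61863359]
0.102 [253.09304671 214.632256  ]
0.104 [252.98585046 213.64267143]
0.108 [252.77040897 211.6538186 ]
t 22.97 pos [ 0.5328 -0.0531  0.0852] F [-0.29  0.01 -0.51] w -0.0001
turn [ 0.002 -0.002 -0.001] shift cm [-0.082  0.011  1.518]
22.9667 ee along mm -0.26158364484296337 F along 0.08905216210163963 Fx -0.27438341187259385 Fz -0.5144847479222011
bright rows []
```

View pics/scene21c.png

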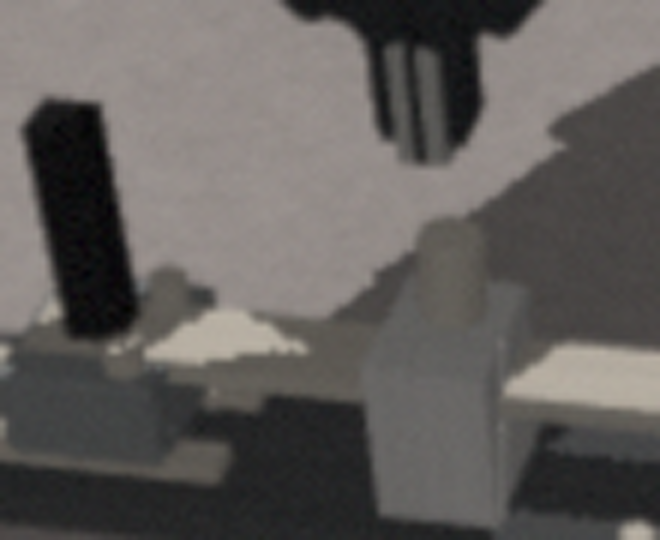

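The head top at px (254.5,218.7) gives z ≈0.095, so the pin appears almost home already. I'll still press gently: first down to just above the head, then in small steps.

Emit:
move_arm(rows="0.001 -0.002 0 -0.07 0 0.3 -1; 0.001 -0.002 0 -0.07 0 0.7 -1; 0.001 -0.002 0 -0.07 0 1.1 -1; 0.001 -0.002 0 -0.07 0 1.4 -1; 0.001 -0.002 0 -0.07 0 1.7 -1; 0.001 -0.002 0 -0.07 0 1.9 -1; 0.001 -0.002 0 -0.07 0 2.1 -1; 0.001 -0.002 0 -0.07 0 2.25 -1; 0.001 -0.002 0 -0.07 0 2.35 -1; 0.001 -0.002 0 -0.07 0 2.4 -1")

```text
t: 23.85
ee_pos: [0.5338, -0.053, 0.0616]
tool_rot: [-0.135, 0.991, 0.0, 0.0]
ft_force: [0.6, -0.5, 0.0]
grip_width: -0.0002
```

```bash
python3 ck.py 22
```

```text
23.85 ee along mm -0.3633927483529388 F along -0.6252939468616961 Fx 0.4931043102994933 Fz 0.007023062943197107
bright rows []
```

View pics/scene22c.png

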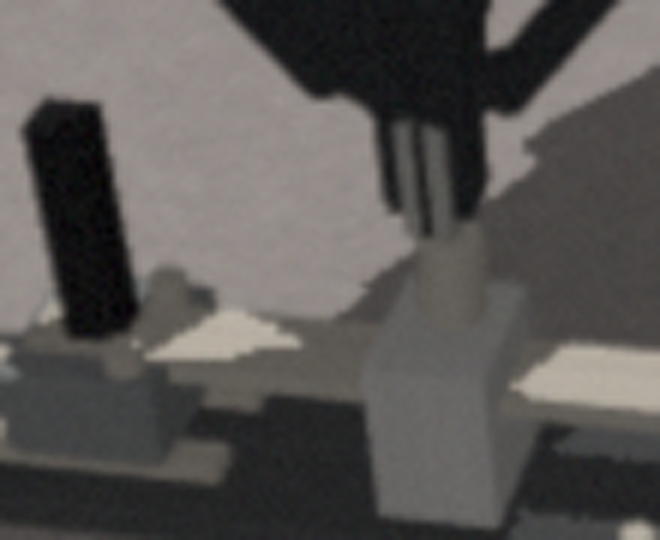

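Emit:
move_arm(rows="0 0 0 0 0 0.04 -1; 0 0 0 0 0 0.08 -1; 0 0 0 0 0 0.12 -1; 0 0 0 0 0 0.16 -1; 0 0 0 0 0 0.2 -1; 0 0 0 0 0 0.25 -1; 0 0 0 0 0 0.3 -1; 0 0 0 0 0 0.35 -1; 0 0 0 0 0 0.4 -1; 0 0 0 0 0 0.45 -1")

```text
t: 24.73
ee_pos: [0.5348, -0.0537, 0.0583]
tool_rot: [-0.135, 0.991, -0.001, 0.001]
ft_force: [-1.6, -1.6, 8.0]
grip_width: -0.0002
```

8 N at TCP z 0.0583, which puts the head top at about 0.0945. One slightly firmer push to see whether it moves further.

Emit:
move_arm(rows="0 0.001 0 0.05 0 0.14 -1; 0 0.001 0 0.05 0 0.16 -1; 0 0.001 0 0.05 0 0.18 -1; 0 0.001 0 0.05 0 0.2 -1; 0 0.001 0 0.05 0 0.22 -1; 0 0.001 0 0.05 0 0.24 -1; 0 0.001 0 0.05 0 0.26 -1; 0 0.001 0 0.05 0 0.28 -1; 0 0.001 0 0.05 0 0.28 -1; 0 0.001 0 0.05 0 0.28 -1")

```text
t: 25.57
ee_pos: [0.5355, -0.0547, 0.0579]
tool_rot: [-0.135, 0.991, -0.002, 0.002]
ft_force: [-4.1, -0.1, 13.3]
grip_width: 0.0002
```

It holds solid at 13 N with z 0.0579, which matches the expected home height of 0.058. Lifting straight off and checking.

Emit:
move_arm(rows="0 0.003 0 0.1 -0.1 -0.2 -1; 0 0.003 0 0.1 -0.1 -0.5 -1; 0 0.003 0 0.1 -0.1 -1.5 -1; 0 0.003 0 0.1 -0.1 -3 -1; 0 0.003 0 0.1 -0.1 -5 -1; 0 0.003 0 0.1 -0.1 -8 -1; 0 0.003 0 0.1 -0.1 -11 -1; 0 0.003 0 0.1 4 -14 -1; 0 0.003 0 0.1 8 -15 -1; 0 0.003 0 0.1 12 -15 -1")

```text
t: 26.4
ee_pos: [0.5058, 0.0555, 0.2116]
tool_rot: [-0.133, 0.991, -0.003, 0.004]
ft_force: [0.4, -0.3, 0.3]
grip_width: 0.0001
```

```bash
python3 ck.py 23; python3 -c "
from h import *
im=imaging.read_camera('top')[:,:,::-1];cv2.imwrite('pics/top23c.png',cv2.resize(im[190:300,340:505],None,fx=4.8,fy=4.8,interpolation=2))
s=cv2.imread('pics/scene23.png');cv2.imwrite('pics/scene23d.png',cv2.resize(s[190:270,210:300],None,fx=8,fy=7,interpolation=2))"
```

```text
26.4 ee along mm 111.59358937992675 F along -0.39535100656940203 Fx 0.32576771261330545 Fz 0.3177968554155001
bright rows [237 238 239 240 241 242]
```

View pics/scene23d.png

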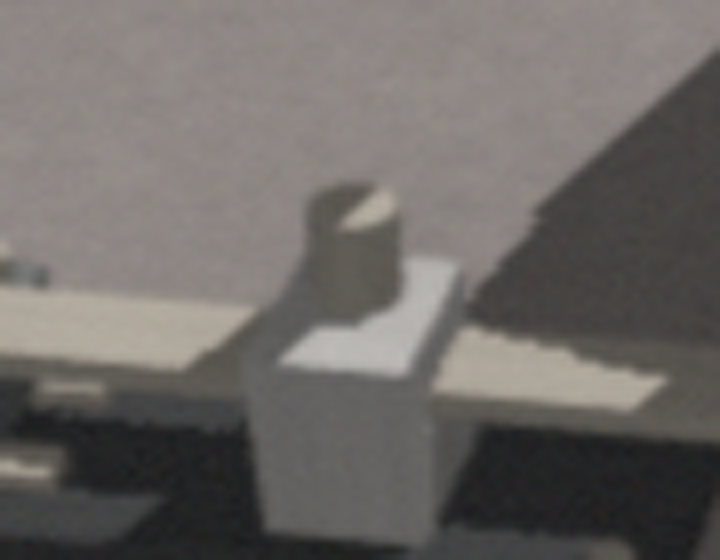

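View pics/top23c.png

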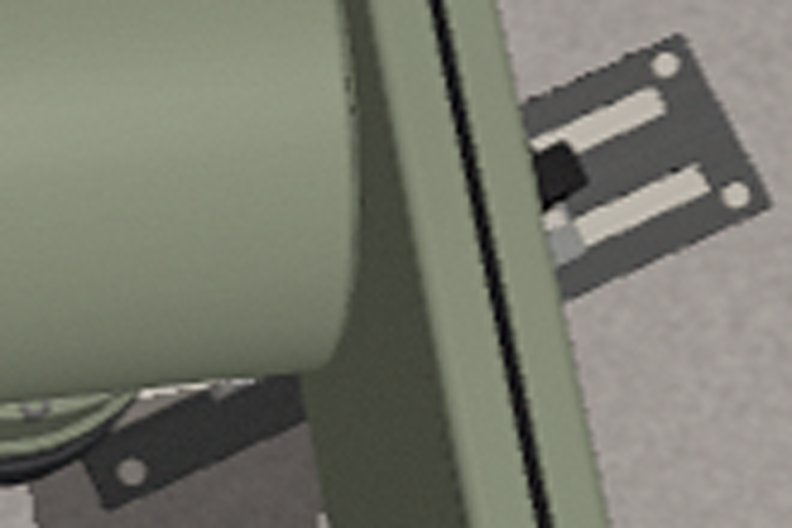

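View pics/scene23.png

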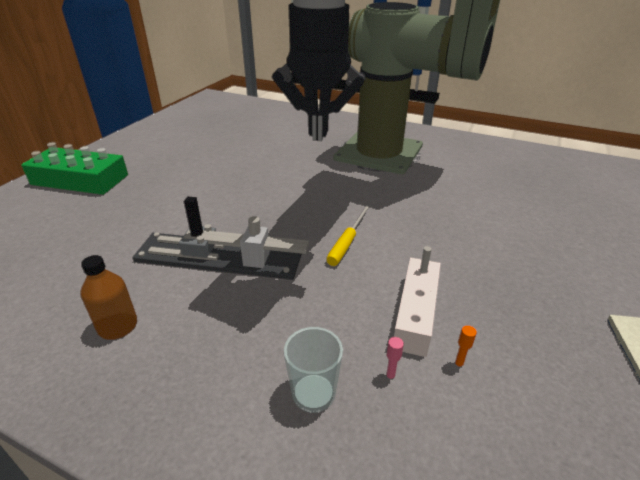

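The head sits on the ear: top centre at px (254.3,219.1), z ≈0.094, which is fully home. The rod, beaker, bottle and screwdriver look unmoved, and the arm is clear. Handing in.

```bash
python3 -c "
from bench import ticket
print(ticket.hand_in())"
```

```text
the job is handed in; nothing more can be done
None
```

The carriage is locked: the pin is through the ear, bar and lower block with its head flat on the ear. I handed the job in at about 26.5 s; no verdict came back.

- **Standing the pin:** I took the grey headed pin from the rack and lowered it into the ear until it touched the bar at 2.7 N. I then let go and saw it standing on its own.
- **Sliding the carriage:** I gripped the black post and slid it about 53 mm, creeping the last few millimetres in 0.2 mm steps. I stopped when the pin dropped, which I saw in the camera image; the force stayed near 3 N. The post was then released.
- **Pressing home:** With shut fingers I pressed the head, and it held solid at 13 N.

**Last checks:** The head top measured about 94 mm above the table, both by touch (z 0.0579) and in the scene image, which matches fully home. The arm was clear of everything, and the rod, beaker, bottle and screwdriver looked unmoved.

**Disagreements with the description:**
- The fingertips sat about 36 mm higher than the reported TCP. I found this by a light touch of about 20 N on the pin head while it was still in the rack, and worked with that offset.
- After dropping, the pin already looked almost fully home instead of resting on the spring ball 28–36 mm down. The press found only a fraction of a millimetre left to go.
- The final top-camera picture was blocked by the arm, so the last visual check rests on the scene camera alone.

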